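Wedge the project box in the drilling sled and bring its mark under the drill

ROBOT

A 6-joint arm with a two-finger parallel gripper is mounted at the origin on the work surface. World frame = base frame: x ahead of the robot, y to its left, z up, the work surface at z = 0. Lengths are in m, angles in rad, forces in N, time in s.
With the tool pointing down it reaches from about 0.35 to 0.875 m from the base axis. Payload 4.2 kg.
Tool frame: the origin (TCP) lies on the mounting face of the last link; the fingertips stand 182 mm ahead of it and the grasp point (between the pads) lies 164 mm ahead of it (grasp_offset is the distance from the TCP to the grasp point, in m); z points along the fingers, y is the line along which they close (so a half turn about z gives the same grasp; the last joint's range is limited). The gripper opens to 87 mm and grips with 3 to 60 N. Pads are 19 mm wide; open, the fingers measure 117 mm over their backs; the gripper's body (75 mm by 190 mm) begins 51 mm behind the grasp point.
Start: joints at [-0.999, 0.385, 0.008, 0, -1.194, -0.259], TCP at [0.192, -0.595, 0.405] pointing down, gripper open.
Joint ranges: [-3.14, 3.14], [-1.21, 2.06], [-1.07, 1.41], [-3.16, 2.05], [-2.99, -0.16], [-3.1, 3.1]. Speed limits (rad/s): [2.79, 2.79, 3.14, 3.14, 3.14, 3.14].

INTERFACE

Orientations are given as a rotation vector (axis times angle).
In Python, from workcell import observe, camera, close_job, grasp_offset gives the robot as it stands.
- The arm moves only by the shell command python3 -m pendant 'ROWS' [OPENING] [FORCE]. ROWS is JSON, a list of rows, each an object of numbers: "dx", "dy", "dz": the shift along the tool's x, y, z in m; "turn": the turn about the tool's z in degrees. A call has 1 to 5 rows; each row shifts and turns the commanded pose from where the row before left it, along the tool's axes as they then stand; what a row does not reach is not made up. A row lasts 1/8 s, in which the tool goes at most 62.5 mm and 10.7 degrees, less where a joint would pass 70% of its speed; a pose out of reach is approached as far as the arm can. A call is refused whole if a number of a shift passes 0.0625 or a number of a turn 10.7, either way. A call with a gripper value outside its range is refused whole. OPENING is the finger opening in m, from 0 to 0.087, set as the call begins (- or left out, the last holds). The fingers move at their own pace and stop on an object; FORCE is the grip in N (left out, the last holds). Time passes only in rows, so rows that do not move let the fingers close. It gives the time, the measured TCP pose, the force, the opening and the grip force at its end, in the units of the state.
- observe(): the state, without advancing time (a new reading comes with each control period).
- camera(name): name is "side" or "top"; returns a dict with "color" (384x512x3 uint8, blue, green, red), "intrinsics" (3x3 intrinsics, pixels), "R" (3x3) and "t" (3): a world point X has camera coordinates R X + t. Camera axes: x right, y down, z forward; pixel columns grow to the right and rows downward; lengths in m; the calibration is good to about 2 mm. A picture is of the moment at which its call begins. There is no depth.
- close_job(): hands the job in; it is judged then, once.
The state is a dict: "clock": time; "joints": joint angles; "qd": joint speeds; "tau": joint torques, N m; "ee_pos": TCP position; "tcp_rot": TCP orientation; "contact_force": force on the tool from outside, world axes, zero at the start; "ft_torque": the same for the moment, N m; "grip_width": finger opening in m; "grasp_force": force on a finger pad.
Only numpy, scipy, OpenCV 4.12 (cv2) and the standard library are available. Lean on these libraries where they do the work, as an engineer would, in place of code of your own. Each camera call takes 0.05 s, during which the arm holds its last target. There are 200 camera calls.

TASK

Lift the finished channel brackets off the drilling sled into the grey tray, then set the black project box in the sled with its white-dot end towards the far fence. Stand the wooden wedge loosely in the mouth of the slanted channel, pick up the hammer by its handle and tap the wedge in with it, never with your fingers, until it stops advancing and holds the box tight against the fence. Lay the hammer back on its rubber mat and slide the sled so that the white dot sits directly under the drill tip, without touching the drill bit or disturbing the other things on the desk.

Things in the scene. Friction and masses are not known exactly. Their poses are not given: they have to be found in the camera images.
- sled (a joint): travel of the sled along its rails in m: 0 = loading stop (where it starts; a rigid stop), up to 0.245; grows towards +y of sled_bed. About 4 N of friction holds it where it is left
- sled_bed (a point): point on the top face of the flat aluminium sled (165 x 230 mm), 30 mm above the desk, 80 mm from the sled's near (-x) edge. Its axes are the sled's and are used below (mm): +y is the travel towards the drill, +x points away from the robot to the fence
- fence (a point): middle of the foot of the far fence's inner face, at x = +65, y = -15 in the sled_bed frame: a steel wall 34 high, 100 long in y. The box's dot end goes against it. Home, the box's middle is at sled_bed x = +20, y about -27 (y from -27 to +12 will do; the wedge drags it a little towards the ledge)
- channel (a point): mouth of the slanted channel: foot of the +y end of the slanted wall's inner face. The wall is 34 high, 70 long; in the sled_bed frame its inner face runs from about (-38,-66) to (-50,+3), so the slot between it and the box's near face narrows towards -y by 0.175 mm per mm. The wedge goes in here
- sled_handle (a point): grip point of the black upright handle (24 x 24 mm post, top 70 mm above the bed) at the sled's -y end; this point is 55 mm above the bed, 15 mm below the post's top
- bit_tip (a point): tip of the fixed drill bit, 80 mm above the desk, pointing down (10 mm above the box's top once loaded). Its x in the sled_bed frame is +40, so the box's dot is on its line when the box is tight on the fence. The drill body (52 mm diameter) hangs above it from 90 mm higher up, on a column 150 mm further in +x of the sled
- bit: the drill bit and its chuck, fixed; origin at the tip
- box_mid (a point): centre of the black project box, 90 (x) x 56 (y) x 40 (z) mm, 0.3 kg, lying flat; grip across its 56 mm (y), above the ledge: a steel strip 12 high on the sled, inner face at y = -55, x = -23..+65 in the sled_bed frame, that keeps the box from shifting to -y. The box's +x end is the end with the white dot and goes against the far fence, +x parallel to the sled's +x
- box_mark (a point): the white dot (8 mm diameter) on the box's top face, 20 mm from the middle towards the box's +x end
- wedge_head (a point): centre of the square head of the wooden wedge (110 long, 40 high, 0.12 kg). Its y axis is the long axis: the head is 28 (x) x 30 (y) mm, butt face 15 mm from this point at +y, nose end 95 mm from it at -y. The +x face is straight and bears on the box, the -x face tapers to a 14 mm thick nose. It stands on the bed with its axes parallel to the sled's, head sticking out at +y
- wedge_home (a point): where wedge_head is when the wedge jams with the box on the fence: x = -39, y = +35, 20 above the bed in the sled_bed frame (some mm to either side if the box sits a little askew or it is driven harder). Loosely set: wedge_head 25 to 40 mm short of this (towards +y), with 4 to 7 mm play across the slot. Once it is less than 12 mm short, fingers may not touch it
- hammer_head (a point): centre of the head of the hammer (0.45 kg); head 34 (x) x 80 (y) x 34 (z) mm with a rubber striking face at each end, 40 mm from this point at +y and -y; the handle runs towards -x
- hammer_grip (a point): place to grip on the handle (22 wide in y, 22 high), 50 mm from the head's centre towards -x; the whole hammer is 199 mm long and lies level, this point 17 mm above what it lies on. Taps of 12 to 20 N are enough to jam the wedge
- mat: black rubber mat 250 (x) x 130 (y) x 6 mm, the hammer's place; origin at the centre of its underside
- tray: open grey tray, 200 (x) x 140 (y) x 35 mm, walls and floor 5 mm, fixed; origin at the centre of its underside
- bracket0_mid (a point): centre of a finished aluminium U-channel bracket, 70 (x) x 26 (y) x 30 (z) mm, 0.08 kg, standing open side up on the sled; grip across its 26 mm (y). One to three of them are there
- bracket1_mid (a point): centre of a finished aluminium U-channel bracket, 70 (x) x 26 (y) x 30 (z) mm, 0.08 kg, standing open side up on the sled; grip across its 26 mm (y). One to three of them are there
- bracket2_mid (a point): centre of a finished aluminium U-channel bracket, 70 (x) x 26 (y) x 30 (z) mm, 0.08 kg, standing open side up on the sled; grip across its 26 mm (y). One to three of them are there
- copper: leave alone: upright copper tube, 32 mm diameter, 110 mm high; origin at its foot
- brick: leave alone: white and grey controller brick 72 x 112 x 46 mm; origin at the centre of its underside
- driver: leave alone: black-handled screwdriver, 170 mm, lying along its x
- spindle: leave alone: tub of discs, 124 mm diameter, 70 mm high; origin at its foot
- meter: leave alone: yellow multimeter 145 x 75 x 34 mm; origin at its underside
- can: leave alone: can, 52 mm diameter, 110 mm high; origin at its foot
There are look-alikes about, which are no part of the job. What is shaped like the part that bears box_mid but yellow is not meant.

How it is judged:
On the way, in this order (a step that is already met when the one before it is completed fails the run):
1. all brackets lie in the tray (x of bracket0_mid in the frame of tray between -0.095 and 0.095 m and y of bracket0_mid in the frame of tray between -0.065 and 0.065 m and height (world z) of each of bracket0_mid, bracket1_mid, bracket2_mid below 0.04 m and linear speed of each of bracket0, bracket1, bracket2 below 0.02 m/s and x of bracket1_mid in the frame of tray between -0.095 and 0.095 m and y of bracket1_mid in the frame of tray between -0.065 and 0.065 m and x of bracket2_mid in the frame of tray between -0.095 and 0.095 m and y of bracket2_mid in the frame of tray between -0.065 and 0.065 m), for 0.2 s.
2. the box stands in the sled between fence and slot, dot end to the fence, released (x of box_mid in the frame of sled_bed between 0.008 and 0.0235 m and y of box_mid in the frame of sled_bed between -0.031 and 0.018 m and z of box_mid in the frame of sled_bed below 0.0235 m and angle between box_mid's own z axis and vertical below 0.08 rad and angle between the x axis of box_mid and the x axis of sled_bed, either way round below 0.12 rad and x of box_mark in the frame of sled_bed above 0.025 m and contact force between the fingers and box below 0.1 N), for 0.2 s.
3. the wedge stands loose in the mouth of the channel, released, still at least 15 mm short of home (x of box_mid in the frame of sled_bed between 0.008 and 0.0235 m and y of box_mid in the frame of sled_bed between -0.031 and 0.018 m and z of box_mid in the frame of sled_bed below 0.0235 m and angle between box_mid's own z axis and vertical below 0.08 rad and angle between the x axis of box_mid and the x axis of sled_bed, either way round below 0.12 rad and x of box_mark in the frame of sled_bed above 0.025 m and x of wedge_head in the frame of sled_bed between -0.052 and -0.03 m and z of wedge_head in the frame of sled_bed below 0.026 m and y of wedge_head in the frame of sled_bed between 0.05 and 0.09 m and contact force between the fingers and wedge below 0.1 N), for 0.2 s.
4. the wedge is home and, with hammer and hand off it, presses on the box with over 2 N; the box is against the fence (x of box_mid in the frame of sled_bed between 0.008 and 0.0235 m and y of box_mid in the frame of sled_bed between -0.031 and 0.018 m and z of box_mid in the frame of sled_bed below 0.0235 m and angle between box_mid's own z axis and vertical below 0.08 rad and angle between the x axis of box_mid and the x axis of sled_bed, either way round below 0.12 rad and x of box_mark in the frame of sled_bed above 0.025 m and x of box_mid in the frame of sled_bed above 0.018 m and x of wedge_head in the frame of sled_bed between -0.052 and -0.03 m and z of wedge_head in the frame of sled_bed below 0.026 m and y of wedge_head in the frame of sled_bed between 0.01 and 0.047 m and contact force between the fingers and wedge below 0.1 N and contact force between wedge and box above 2 N and contact force between hammer and wedge below 0.5 N), for 0.2 s.
At the end, for the whole second after the job is handed in: Brackets in the tray; box flat in the sled within 2 mm of the fence; wedge in its channel, less than 12 mm short of home; hammer on its mat; white dot within 3.5 mm of under the drill tip; all at rest (all of step 1 and x of box_mid in the frame of sled_bed between 0.008 and 0.0235 m and y of box_mid in the frame of sled_bed between -0.031 and 0.018 m and z of box_mid in the frame of sled_bed below 0.0235 m and angle between box_mid's own z axis and vertical below 0.08 rad and angle between the x axis of box_mid and the x axis of sled_bed, either way round below 0.12 rad and x of box_mark in the frame of sled_bed above 0.025 m and x of box_mid in the frame of sled_bed above 0.018 m and x of wedge_head in the frame of sled_bed between -0.052 and -0.03 m and z of wedge_head in the frame of sled_bed below 0.026 m and y of wedge_head in the frame of sled_bed between 0.01 and 0.047 m and horizontal distance between box_mark and bit_tip below 0.0035 m and x of hammer_head in the frame of mat between -0.125 and 0.125 m and y of hammer_head in the frame of mat between -0.065 and 0.065 m and x of hammer_grip in the frame of mat between -0.125 and 0.125 m and y of hammer_grip in the frame of mat between -0.065 and 0.065 m and height (world z) of each of hammer_head, hammer_grip below 0.032 m and linear speed of hammer below 0.02 m/s and linear speed of box below 0.01 m/s); the robot touches nothing.
It fails at once if the wedge is pushed home with the fingers or arm instead of the hammer (x of wedge_head in the frame of sled_bed between -0.052 and -0.03 m and z of wedge_head in the frame of sled_bed below 0.026 m and y of wedge_head in the frame of sled_bed between 0 and 0.047 m and contact force between any of the fingers, the arm and wedge above 1 N).
It fails at once if the drill bit is struck (contact force between bit and anything else above 3 N).
It fails at once if a thing that is not part of the job is moved by more than 40 mm (distance of any of copper, brick, driver, spindle, meter, can from where it was at the start of the episode above 0.04 m).
Of bracket0, bracket1, bracket2 only 1 to 3 are there at a start; the rules pass over those that are not, and their reading is None.
At some moment in a run one of box, hammer may be knocked a few centimetres aside while the robot is not near it.
It also fails if it takes over 210 s, if anything falls off the work surface, if the arm or the gripper's body presses on something with over 40 N, if the wrist force passes 120 N, or if a joint passes its speed limit or range.

## Working session

There is one attempt and no reset: what is moved stays moved. The work goes in short steps, Python scripts to look and compute and a shell command to move; the robot and the scene stay as the last step left them, time stands still between calls to the robot, and variables do not carry over. Pictures are saved under pics/ and viewed, at most 20 in all, crops included, and the job is handed in when it is done.

```bash
mkdir -p pics; ls; python3 - <<'E'
from workcell import observe,camera,grasp_offset
import cv2
print(grasp_offset, {k:v for k,v in observe().items() if k in('clock','ee_pos','tcp_rot','contact_force','grip_width')})
for n in('side','top'):
    c=camera(n); cv2.imwrite(f'pics/{n}0.png',cv2.resize(c['color'],(800,600),interpolation=cv2.INTER_CUBIC)); print(n,c['intrinsics'],c['R'],c['t'], -c['R'].T@c['t'])
E
```

```text
pics
0.1635 {'clock': 0.0, 'ee_pos': array([ 0.19231227, -0.59445642,  0.40366255]), 'tcp_rot': array([ 0.48901825, -3.1028974 , -0.00334537]), 'contact_force': array([-0.26680624, -0.25258698, -0.86406259]), 'grip_width': 0.08737546767044652}
side [[435.48465986   0.         256.354185  ]
 [  0.         435.48465986 184.81770391]
 [  0.           0.           1.        ]] [[-0.89486556 -0.44630023 -0.00563304]
 [-0.25880236  0.529118   -0.80811848]
 [ 0.36364401 -0.72169956 -0.58899303]] [0.48947501 0.21699267 1.23670477] [0.04445226 0.99616736 0.90652351]
top [[347.02255306   0.         253.49750241]
 [  0.         347.02255306 193.62967799]
 [  0.           0.           1.        ]] [[ 0.02551394 -0.99942367  0.02239141]
 [-0.99286646 -0.02794345 -0.11591095]
 [ 0.11646984 -0.01927434 -0.99300719]] [-0.04520628  0.54146074  1.01757529] [ 0.42023477 -0.01043686  1.07423304]
```

View pics/top0.png

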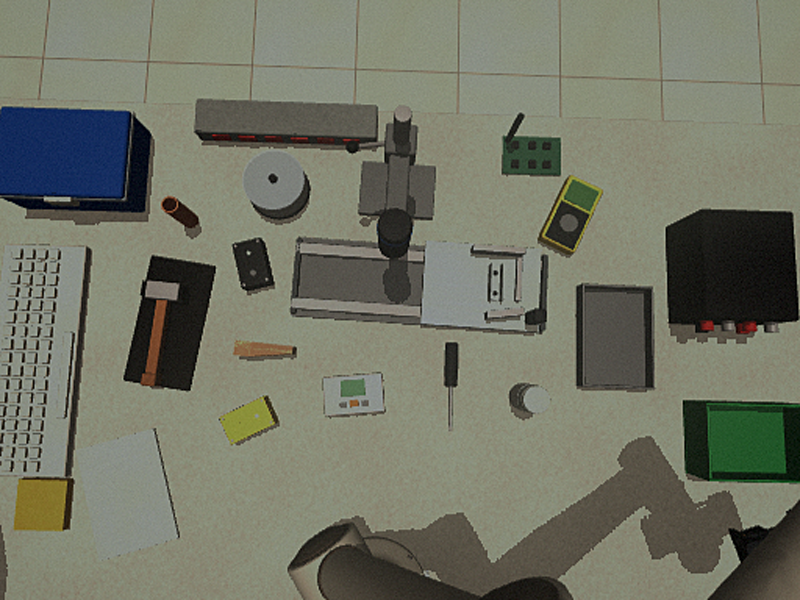

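View pics/side0.png

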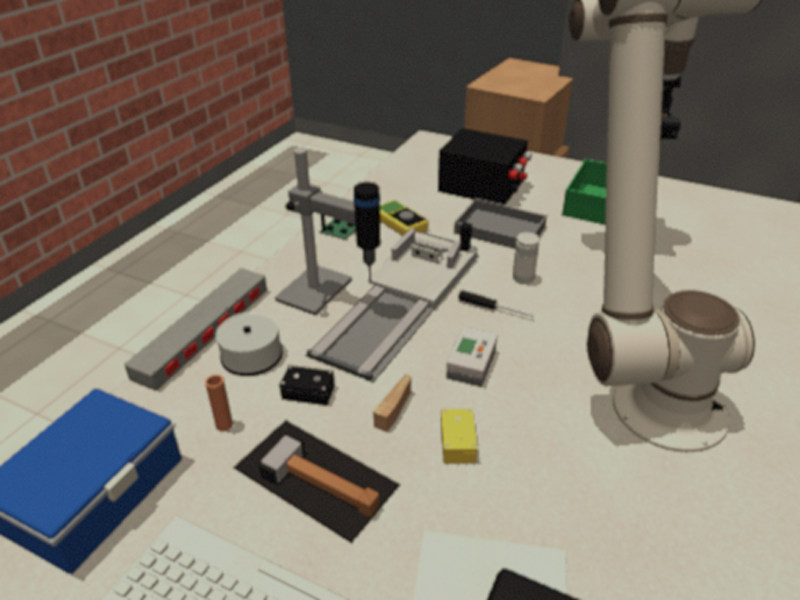

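```bash
python3 - <<'E'
import cv2,numpy as np
from workcell import camera
T=camera('top')['color'];S=camera('side')['color']
cv2.imwrite('T0.png',T);cv2.imwrite('S0.png',S)
def cr(I,x,y,w,h,s): return cv2.resize(I[y:y+h,x:x+w],None,fx=s,fy=s,interpolation=cv2.INTER_CUBIC)
# sled: top crop 265..355 x 148..215 ; side crop 
cv2.imwrite('pics/sled.png',np.vstack([cr(T,225,148,130,40+30,6)[:, :780],cr(S,225,130,100,70,6)[:180*0+420]][0:1]))
a=cr(T,262,145,95,75,4.2);b=cr(S,230,135,95,75,4.2)
c=cr(T,80,145,95,110,4.2*75/110);d=cr(S,140,225,95,110,4.2*75/110)
h=a.shape[0]
r1=np.hstack([a,b]);
e=cr(T,75,145,128,110,2.5);f=cr(S,120,225,170,120,2.3)
m=np.zeros((285,800,3),np.uint8);m[:275,:320]=e;m[:276,320:711]=f
p=np.zeros((600,800,3),np.uint8);p[:315,:r1.shape[1]]=r1;p[315:]=m
cv2.imwrite('pics/crop1.png',p);print(r1.shape)
E
```

```text
(315, 798, 3)
```

View pics/crop1.png

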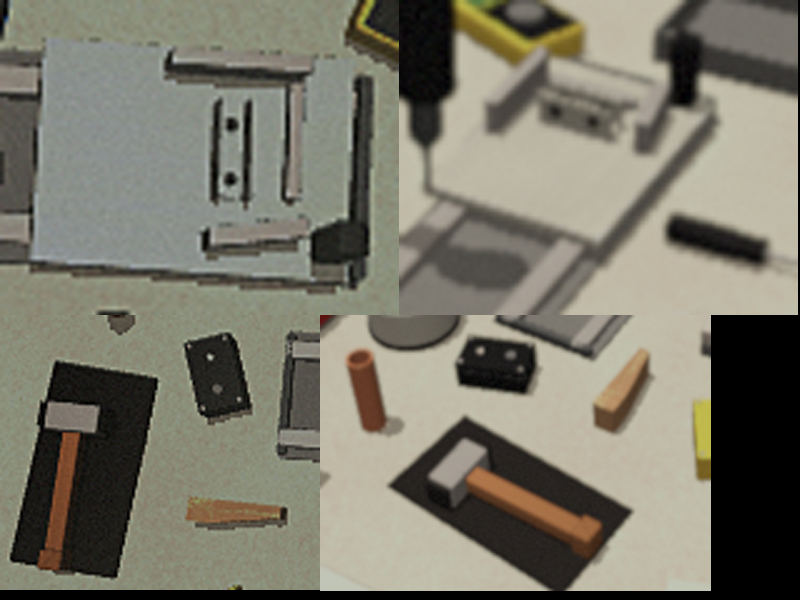

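```bash
cat > h.py <<'E'
import numpy as np,cv2
from scipy.spatial.transform import Rotation as Ro
from workcell import observe,camera,grasp_offset
def shot(n,k=1):
    c=[camera(n) for _ in range(k)]; r=dict(c[0]); r['color']=np.mean([i['color'] for i in c],0).astype(np.uint8); return r
def ray(c,p):
    d=c['R'].T@np.linalg.solve(c['intrinsics'],[p[0],p[1],1.]); return -c['R'].T@c['t'],d
def onz(c,p,z):
    o,d=ray(c,p); return o+d*(z-o[2])/d[2]
def tri(a,pa,b,pb):
    A=[];B=[]
    for c,p in((a,pa),(b,pb)):
        o,d=ray(c,p);d=d/np.linalg.norm(d);M=np.eye(3)-np.outer(d,d);A.append(M);B.append(M@o)
    x=np.linalg.solve(sum(A),sum(B)); return x,[float(np.linalg.norm(M@x-b)) for M,b in zip(A,B)]
def proj(c,X):
    q=c['intrinsics']@(c['R']@np.array(X)+c['t']); return q[:2]/q[2]
def go(X,yaw=None):
    """shift to bring grasp point to X; yaw = world direction (deg) of finger closing line"""
    s=observe();R=Ro.from_rotvec(s['tcp_rot']).as_matrix();g=s['ee_pos']+R[:,2]*grasp_offset
    t=0.
    if yaw is not None:
        cur=np.degrees(np.arctan2(R[1,1],R[0,1])); t=-((yaw-cur+90)%180-90)
    R2=R@Ro.from_euler('z',t,degrees=True).as_matrix()
    print('grasp',g.round(4),'turn',round(t,2),'then d(mm)',(R2.T@(np.array(X)-g)*1000).round(1),'F',s['contact_force'].round(1),'w',round(float(s['grip_width']),4),'gf',np.round(s['grasp_force'],1),'t',s['clock'])
E
python3 - <<'E'
from h import *
T=shot('top',4);S=shot('side',4)
cv2.imwrite('T0.png',T['color']);cv2.imwrite('S0.png',S['color'])
I=T['color'].astype(int)
for p in [(290,170),(300,195),(250,230),(317,181),(273,230)]: print(p,I[p[1],p[0]])
m=((I[...,0]-I[...,2]>0)&(I.sum(2)>300)).astype(np.uint8); m[:, :262]=0;m[:,360:]=0;m[:145]=0;m[220:]=0
n,l,st,ce=cv2.connectedComponentsWithStats(m);print(st)
k=1+st[1:,4].argmax();cs,_=cv2.findContours((l==k).astype(np.uint8),0,2);h=cv2.convexHull(cs[0]);q=cv2.approxPolyDP(h,4,True)[:,0]
for p in q: print(p,onz(T,p,.03).round(4))
# crop readings: fence, ledge, wall, bracket, handle in both views
C=lambda x,y:(262+x/4.2,145+y/4.2)
D=lambda x,y:(230+(x-399)/4.2,135+y/4.2)
for n,a,b in [('handletop',(338,236),(685,42)),('holeA',(232,125),(597,121)),('holeB',(231,180),(553,109)),('fence +y top',(166,58),(489,100)),('wall +y top',(206,240),(644,112)),('fence+y foot',(170,76),(489,128))]:
    x,e=tri(T,C(*a),S,D(*b));print(n,x.round(4),np.round(e,4))
E
```

```text
(290, 170) [139 142 136]
(300, 195) [144 144 139]
(250, 230) [118 137 138]
(317, 181) [136 146 140]
(273, 230) [114 133 138]
[[     0      0    512    384 195280]
 [   264    145      1      2      2]
 [   263    150      1      1      1]
 [   273    154     20      4     36]
 [   269    157     49     52   1241]
 [   294    156      5      2      5]
 [   300    156      3      2      4]
 [   287    159      1      1      1]
 [   303    159      1      1      1]
 [   293    160      1      1      1]
 [   298    163      1      2      2]
 [   300    164      1      1      1]
 [   303    164      1      1      1]
 [   298    167      2      1      2]
 [   301    167      1      1      1]
 [   329    166      1      1      1]
 [   335    168      1      1      1]
 [   329    170      1      1      1]
 [   334    170      1      1      1]
 [   302    172      2      1      2]
 [   303    175      2      1      2]
 [   306    176      1      1      1]
 [   303    178      1      1      1]
 [   305    178      1      1      1]
 [   310    179      1      1      1]
 [   315    190      1      1      1]
 [   319    196      2      1      2]
 [   314    206      4      2      6]
 [   307    209      5      1      5]
 [   344    209      1      1      1]
 [   322    210      1      1      1]
 [   336    211      1      1      1]]
[311 207] [ 0.5069 -0.2058  0.03  ]
[269 206] [ 0.5064 -0.0785  0.03  ]
[273 157] [ 0.6577 -0.0877  0.03  ]
[295 163] [ 0.6409 -0.1557  0.03  ]
[317 196] [ 0.5409 -0.2239  0.03  ]
handletop [ 0.52   -0.2841  0.0943] [0.0006 0.0006]
holeA [ 0.5926 -0.2299  0.0265] [0.015 0.015]
holeB [ 0.5847 -0.2113  0.0478] [0.0231 0.0231]
fence +y top [ 0.6487 -0.1696  0.0644] [0.0019 0.0019]
wall +y top [ 0.5185 -0.1973  0.0734] [0.0012 0.0012]
fence+y foot [ 0.6473 -0.1761  0.0316] [0.0066 0.0066]
```

```bash
cat >> h.py <<'E'
from scipy.ndimage import map_coordinates,gaussian_filter1d
def edge(I,a,b,w=4,sign=0,n=40,trim=.06):
    """strongest edge near the segment a-b; sign +1: brightening towards the left normal (dy,-dx). returns refined end points, rms px"""
    a,b=np.array(a,float),np.array(b,float);d=(b-a)/np.linalg.norm(b-a);nn=np.array([d[1],-d[0]])
    s=np.arange(-w,w+.01,.1);G=I.astype(float).mean(2) if I.ndim==3 else I.astype(float);P=[]
    for t in np.linspace(trim,1-trim,n):
        q=a+(b-a)*t+s[:,None]*nn; v=gaussian_filter1d(map_coordinates(G,[q[:,1],q[:,0]],order=1),6)
        g=np.gradient(v); g=np.abs(g) if sign==0 else g*sign; k=g[5:-5].argmax()+5; P.append(a+(b-a)*t+s[k]*nn)
    P=np.array(P,np.float32);vx,vy,x0,y0=cv2.fitLine(P,cv2.DIST_HUBER,0,.01,.01).ravel();v=np.array([vx,vy]);o=np.array([x0,y0])
    r=np.abs((P-o)@np.array([-vy,vx]));return o+v*((a-o)@v),o+v*((b-o)@v),float(np.median(r))
E
python3 - <<'E'
from h import *
T=shot('top');S=shot('side');T['color']=cv2.imread('T0.png');S['color']=cv2.imread('S0.png')
D=lambda x,y:(230+(x-399)/4.2,135+y/4.2)
C=lambda x,y:(262+x/4.2,145+y/4.2)
res={}
for n,c,a,b in [('T+y',T,C(47,38),C(32,258)),('T-x',T,C(32,259),C(305,277)),('S+y',S,D(432,190),D(600,248)),('S-x',S,D(600,248),D(712,125)),('Ttray-x',T,(369,248),(417,248)),('Ttray+y',T,(369,182),(369,248))]:
    p,q,r=edge(c['color'],a,b); z=.035 if 'tray' in n else .03
    P,Q=onz(c,p,z),onz(c,q,z);v=Q-P;print(n,p.round(1),q.round(1),round(r,2),P.round(4),Q.round(4),'len',round(np.linalg.norm(v),4),'ang',round(float(np.degrees(np.arctan2(v[1],v[0]))),2));res[n]=(P[:2],Q[:2])
def X(l,m):
    (a,b),(c,d)=l,m;t=np.linalg.solve(np.c_[b-a,-(d-c)],c-a);return a+t[0]*(b-a)
for k in'TS': print(k,'corner',X(res[k+'+y'],res[k+'-x']))
E
```

```text
T+y [272.1 154. ] [269.1 206.4] 0.18 [ 0.667  -0.0849  0.03  ] [ 0.5052 -0.0787  0.03  ] len 0.1619 ang 177.83
T-x [269.6 206.7] [334.6 211. ] 0.13 [ 0.5043 -0.0804  0.03  ] [ 0.4966 -0.2777  0.03  ] len 0.1974 ang -92.22
S+y [238.1 179.6] [278.4 192.5] 0.12 [ 0.6565 -0.0776  0.03  ] [ 0.5003 -0.0712  0.03  ] len 0.1563 ang 177.66
S-x [276.7 193.1] [302.3 162.9] 0.06 [ 0.504  -0.0659  0.03  ] [ 0.4952 -0.2741  0.03  ] len 0.2084 ang -92.43
Ttray-x [369.  249.2] [416.9 250.5] 0.29 [ 0.3851 -0.3792  0.035 ] [ 0.3847 -0.5236  0.035 ] len 0.1444 ang -90.17
Ttray+y [368.3 182. ] [368.3 248. ] 0.0 [ 0.5877 -0.3799  0.035 ] [ 0.3885 -0.3772  0.035 ] len 0.1992 ang 179.25
T corner [ 0.50432259 -0.07871494]
S corner [ 0.50381727 -0.07136037]
```

```bash
python3 - <<'E'
import cv2,numpy as np
T=cv2.imread('T0.png');S=cv2.imread('S0.png')
a=cv2.resize(T[152:217,298:350],None,fx=9,fy=9,interpolation=cv2.INTER_CUBIC)
b=cv2.resize(S[138:180,250:304],None,fx=6,fy=6,interpolation=cv2.INTER_CUBIC)
p=np.zeros((585,468+324,3),np.uint8);p[:,:468]=a;p[:252,468:]=b
c=cv2.resize(T[155:188,145:178],None,fx=9,fy=9,interpolation=cv2.INTER_CUBIC);p[260:260+297,468:468+297]=c
cv2.imwrite('pics/z.png',p)
E
```

```text
(no output)
```

View pics/z.png

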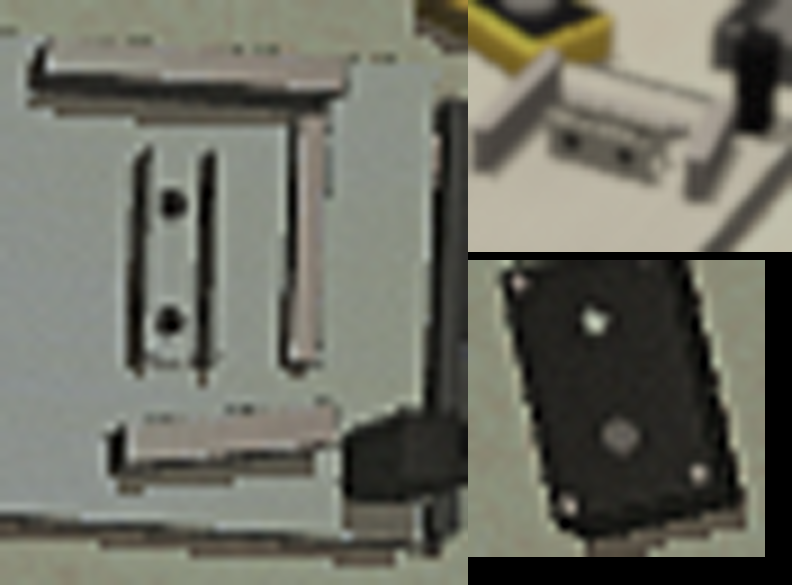

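```bash
cat >> h.py <<'E'
YAW=np.radians(-2.25);O=np.array([.5797,-.197])
def sl(P,O=O):
    d=np.array(P)[:2]-O;c,s=np.cos(YAW),np.sin(YAW);return np.array([c*d[0]+s*d[1],-s*d[0]+c*d[1]])*1000
def wl(p,O=O):
    p=np.array(p)/1000;c,s=np.cos(YAW),np.sin(YAW);return O+np.array([c*p[0]-s*p[1],s*p[0]+c*p[1]])
E
python3 - <<'E'
from h import *
T=shot('top')
Z=lambda X,Y:((X+.5)/9-.5+298,(Y+.5)/9-.5+152)
for n,X,Y,z,e in [('fence foot +y',31,103,.03,(65,35)),('fence top +y',47,85,.064,(65,35)),('fence top far',50,45,.064,'72?,35'),('fence top -y',345,90,.064,(65,-65)),
 ('ledge foot',285,365,.03,(-23,-55)),('ledge top',299,355,.042,(-23,-55)),('ledge foot N',292,125,.03,('~60',-55)),('wall top inner +y',128,420,.064,(-50,3)),('wall foot +y outer',112,475,.03,('?',3)),('wall inner -y',333,402,.064,(-38,-66)),('br top',172,262,.06,'bracket'),('br left',140,262,.06,''),('br right',207,262,.06,''),('br +x',172,150,.06,''),('br -x',172,365,.06,'')]:
    P=onz(T,Z(X,Y),z);print(n,P.round(4),sl(P).round(1),e)
E
```

```text
fence foot +y [ 0.6415 -0.1742  0.03  ] [60.9 25.2] (65, 35)
fence top +y [ 0.6405 -0.1741  0.064 ] [59.9 25.3] (65, 35)
fence top far [ 0.654 -0.175  0.064] [73.4 24.9] 72?,35
fence top -y [ 0.6418 -0.2731  0.064 ] [ 65.1 -73.6] (65, -65)
ledge foot [ 0.5539 -0.2613  0.03  ] [-23.3 -65.2] (-23, -55)
ledge top [ 0.5558 -0.2631  0.042 ] [-21.3 -67. ] (-23, -55)
ledge foot N [ 0.6366 -0.2637  0.03  ] [ 59.4 -64.4] ('~60', -55)
wall top inner +y [ 0.53   -0.2016  0.064 ] [-49.5  -6.6] (-50, 3)
wall foot +y outer [ 0.5149 -0.2027  0.03  ] [-64.5  -8.3] ('?', 3)
wall inner -y [ 0.5378 -0.2689  0.064 ] [-39.1 -73.5] (-38, -66)
br top [ 0.5832 -0.2166  0.06  ] [  4.3 -19.5] bracket
br left [ 0.5829 -0.206   0.06  ] [ 3.5 -8.9] 
br right [ 0.5835 -0.2282  0.06  ] [  5.1 -31. ] 
br +x [ 0.6207 -0.2165  0.06  ] [ 41.8 -17.8] 
br -x [ 0.549  -0.2168  0.06  ] [-29.9 -21. ]
```

```bash
sed -i 's/O=np.array(\[.5797,-.197\])/O=np.array([.5788,-.2065])/' h.py; python3 - <<'E'
from h import *
T=shot('top');S=shot('side')
Z=lambda X,Y:((X+.5)/9-.5+298,(Y+.5)/9-.5+152)
Y=lambda X,Y:((X-467.5)/6-.5+250,(Y+.5)/6-.5+138)
print(tri(T,Z(140,150),S,Y(553,108)),tri(T,Z(138,370),S,Y(660,150)))
p=(369.,249.6);print('tray corner',onz(T,p,.035), 'side px of bracket top centre',proj(S,[.583,-.217,.06]))
go([.583,-.217,.15],89.5)
E
```

```text
(array([ 0.61893009, -0.20454965,  0.0668191 ]), [0.00013529095515298761, 0.00013529095515311653]) (array([ 0.5481622 , -0.20608823,  0.05599325]), [0.0007061887759153366, 0.0007061887759155001])
tray corner [ 0.38383457 -0.37928126  0.035     ] side px of bracket top centre [274.18365736 157.85755632]
grasp [ 0.1923 -0.5946  0.2413] turn 18.42 then d(mm) [-387.4  381.    91.3] F [0.7 0.6 0.8] w 0.0865 gf 0.0 t 0.85
```

```bash
python3 -m pendant '[{"turn":9.2},{"turn":9.2},{"dx":-0.043,"dy":0.042},{"dx":-0.043,"dy":0.042},{"dx":-0.043,"dy":0.042}]' 0.05 30 && python3 -m pendant '[{"dx":-0.043,"dy":0.042},{"dx":-0.043,"dy":0.042},{"dx":-0.043,"dy":0.042},{"dx":-0.043,"dy":0.042},{"dx":-0.043,"dy":0.042}]' && python3 -m pendant '[{"dx":-0.043,"dy":0.044},{"dz":0.045},{"dz":0.045},{},{}]'; python3 -c "
from h import *
go([.583,-.217,.056],89.5)"
```

```text
grasp [ 0.1923 -0.5946  0.2413] turn 18.42 then d(mm) [-387.4  381.   185.3] F [0.7 0.6 0.8] w 0.0865 gf 0.0 t 0.85validation failed for argument at $[0]...
```

```bash
python3 -m pendant '[{"dx":0,"dy":0,"dz":0,"turn":9.2},{"dx":0,"dy":0,"dz":0,"turn":9.2}]' 0.05 30; python3 -c "
from h import *
go([.583,-.217,.056],89.5)"
```

```text
clock: 1.1
ee_pos: [0.1923, -0.5946, 0.4048]
tcp_rot: [-0.021, -3.142, 0.0]
contact_force: [0.4, -0.6, 1.0]
grip_width: 0.0742
grasp_force: 0.0
grasp [ 0.1923 -0.5946  0.2413] turn -0.28 then d(mm) [-387.4  381.   185.3] F [ 0.4 -0.6  1. ] w 0.0742 gf 0.0 t 1.1
```

```bash
python3 -m pendant '[{"dx":-0.043,"dy":0.042,"dz":0,"turn":0},{"dx":-0.043,"dy":0.042,"dz":0,"turn":0},{"dx":-0.043,"dy":0.042,"dz":0,"turn":0},{"dx":-0.043,"dy":0.042,"dz":0,"turn":0},{"dx":-0.043,"dy":0.042,"dz":0,"turn":0}]' >/dev/null && python3 -m pendant '[{"dx":-0.043,"dy":0.042,"dz":0,"turn":0},{"dx":-0.043,"dy":0.042,"dz":0,"turn":0},{"dx":-0.043,"dy":0.042,"dz":0,"turn":0},{"dx":-0.043,"dy":0.044,"dz":0,"turn":0},{"dx":0,"dy":0,"dz":0,"turn":0}]' > /dev/null&& python3 -m pendant '[{"dx":0,"dy":0,"dz":0.05,"turn":0},{"dx":0,"dy":0,"dz":0.05,"turn":0},{"dx":0,"dy":0,"dz":0,"turn":0}]'; python3 -c "
from h import *
go([.583,-.217,.056],89.5)
cv2.imwrite('pics/a1.png',np.hstack([cv2.resize(shot('side')['color'][130:200,230:330],(500,350)),]))"
```

```text
clock: 2.72
ee_pos: [0.5808, -0.2182, 0.3009]
tcp_rot: [-0.015, -3.132, -0.003]
contact_force: [1.1, -0.1, 0.2]
grip_width: 0.0503
grasp_force: 0.0
grasp [ 0.5792 -0.2179  0.1374] turn -0.05 then d(mm) [-4.5  0.8 81.4] F [ 1.1 -0.1  0.2] w 0.0503 gf 0.0 t 2.725
```

View pics/a1.png

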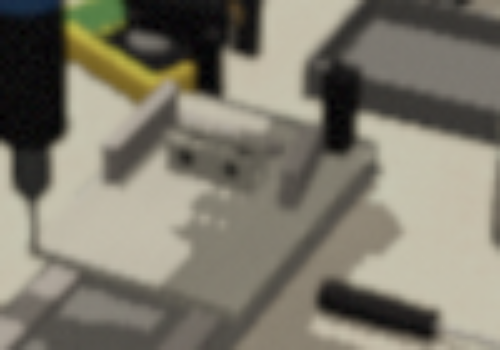

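```bash
python3 -m pendant '[{"dx":-0.004,"dy":0,"dz":0.04,"turn":0},{"dx":0,"dy":0,"dz":0.041,"turn":0},{"dx":0,"dy":0,"dz":0,"turn":0}]' && python3 -m pendant '[{"dx":0,"dy":0,"dz":0,"turn":0},{"dx":0,"dy":0,"dz":0,"turn":0},{"dx":0,"dy":0,"dz":0,"turn":0},{"dx":0,"dy":0,"dz":0,"turn":0}]' 0 15 && python3 -m pendant '[{"dx":0,"dy":0,"dz":-0.05,"turn":0},{"dx":0,"dy":0,"dz":-0.05,"turn":0},{"dx":0,"dy":0,"dz":-0.02,"turn":0},{"dx":0,"dy":0,"dz":0,"turn":0}]' ; python3 -c "
from h import *
go([.485,-.449,.15],89.5)"
```

```text
clock: 3.15
ee_pos: [0.5863, -0.2183, 0.2236]
tcp_rot: [-0.014, -3.139, -0.0]
contact_force: [0.5, -0.5, 0.1]
grip_width: 0.05
grasp_force: 0.0
clock: 3.65
ee_pos: [0.587, -0.218, 0.2254]
tcp_rot: [0.012, 3.139, -0.001]
contact_force: [-0.8, -0.1, 7.0]
grip_width: 0.0257
grasp_force: 15.0
clock: 4.15
ee_pos: [0.5866, -0.2179, 0.3455]
tcp_rot: [0.013, 3.138, -0.0]
contact_force: [-1.2, -0.2, -1.7]
grip_width: 0.0261
grasp_force: 15.0
grasp [ 0.5872 -0.2179  0.182 ] turn 0.02 then d(mm) [ 100.3 -231.9   31.7] F [-1.2 -0.2 -1.7] w 0.0261 gf 15.0 t 4.15
```

```bash
python3 -m pendant '[{"dx":0.02,"dy":-0.0464,"dz":0,"turn":0},{"dx":0.02,"dy":-0.0464,"dz":0,"turn":0},{"dx":0.02,"dy":-0.0464,"dz":0,"turn":0},{"dx":0.02,"dy":-0.0464,"dz":0,"turn":0},{"dx":0.02,"dy":-0.0464,"dz":0,"turn":0}]' >/dev/null && python3 -m pendant '[{"dx":0,"dy":0,"dz":0,"turn":0},{"dx":0,"dy":0,"dz":0.055,"turn":0},{"dx":0,"dy":0,"dz":0.055,"turn":0},{"dx":0,"dy":0,"dz":0.035,"turn":0},{"dx":0,"dy":0,"dz":0,"turn":0}]' ; python3 -c "
from h import *
go([.485,-.449,.033],89.5)"
```

```text
clock: 5.4
ee_pos: [0.4842, -0.4475, 0.1949]
tcp_rot: [-0.012, -3.136, -0.006]
contact_force: [0.5, 0.2, -0.4]
grip_width: 0.026
grasp_force: 15.0
grasp [ 0.4832 -0.4469  0.0314] turn 0.06 then d(mm) [-1.8 -2.1 -1.6] F [ 0.5  0.2 -0.4] w 0.026 gf 15.0 t 5.4
```

```bash
python3 -m pendant '[{"dx":0,"dy":0,"dz":0,"turn":0},{"dx":0,"dy":0,"dz":0,"turn":0},{"dx":0,"dy":0,"dz":0,"turn":0}]' 0.05 >/dev/null && python3 -m pendant '[{"dx":0,"dy":0,"dz":-0.05,"turn":0},{"dx":0,"dy":0,"dz":-0.05,"turn":0},{"dx":0,"dy":0,"dz":-0.05,"turn":0},{"dx":0,"dy":0,"dz":-0.04,"turn":0},{"dx":0,"dy":0,"dz":0,"turn":0}]' 0.08; python3 - <<'E'
from h import *
T=shot('top',3);S=shot('side',3);cv2.imwrite('T1.png',T['color']);cv2.imwrite('S1.png',S['color'])
def dark(c,x0,y0,x1,y1,th):
    m=(c['color'].max(2)<th).astype(np.uint8);k=np.zeros_like(m);k[y0:y1,x0:x1]=m[y0:y1,x0:x1];k=cv2.morphologyEx(k,cv2.MORPH_CLOSE,np.ones((5,5)))
    cs,_=cv2.findContours(k,0,2);return max(cs,key=cv2.contourArea)
h=dark(T,145,148,180,190,75);r=cv2.minAreaRect(h);print(r,cv2.contourArea(h))
bp=cv2.boxPoints(r);P=[onz(T,p,.04) for p in bp];print(np.round(P,4));print([round(float(np.linalg.norm(P[i]-P[i-1])),4) for i in range(4)])
# bright dot
def dot(c,x0,y0,x1,y1):
    g=c['color'][y0:y1,x0:x1].astype(float).min(2);k=np.unravel_index((g[3:-3,3:-3]).argmax(),g[3:-3,3:-3].shape);return k[1]+x0+3,k[0]+y0+3,g.max()
I=T['color'].astype(float).min(2)
def cen(I,x,y,r=3):
    w=I[y-r:y+r+1,x-r:x+r+1];w=np.clip(w-60,0,None);yy,xx=np.mgrid[y-r:y+r+1,x-r:x+r+1];return (w*xx).sum()/w.sum(),(w*yy).sum()/w.sum()
pt=cen(I,159,161);pt2=cen(I,162,174)
J=S['color'].astype(float).min(2)
print('side px pred of dot',proj(S,onz(T,pt,.04)),proj(S,onz(T,pt2,.04)))
print('dot',pt,onz(T,pt,.04),'grey',pt2,onz(T,pt2,.04))
b=cv2.resize(S['color'][230:265,170:220],None,fx=8,fy=8,interpolation=cv2.INTER_CUBIC);cc=cv2.resize(T['color'][210:245,145:195],None,fx=8,fy=8,interpolation=cv2.INTER_CUBIC)
d=cv2.resize(S['color'][235:280,235:268],None,fx=8,fy=8,interpolation=cv2.INTER_CUBIC)
e=cv2.resize(T['color'][180:250,365:422],None,fx=4,fy=4)
p=np.zeros((580,800,3),np.uint8);p[:280,:400]=b;p[290:570,:400]=cc;p[:360,410:674]=d[:360];p[362:578,410:638]=e[32:248];cv2.imwrite('pics/bw.png',p)
E
```

```text
clock: 6.4
ee_pos: [0.4847, -0.4493, 0.3943]
tcp_rot: [0.013, 3.133, -0.009]
contact_force: [-0.4, -0.0, -0.0]
grip_width: 0.0791
grasp_force: 0.0
((161.51763916015625, 168.82940673828125), (31.997243881225586, 21.042255401611328), 77.47119140625) 611.0
[[0.6484 0.2916 0.04  ]
 [0.6644 0.2307 0.04  ]
 [0.5695 0.2049 0.04  ]
 [0.554  0.2652 0.04  ]]
[0.0981, 0.063, 0.0983, 0.0623]
side px pred of dot [190.17556193 239.53041342] [203.51555914 241.26691702]
dot (np.float64(158.5891089108911), np.float64(161.38118811881188)) [0.63135723 0.25813385 0.04      ] grey (np.float64(161.4813278008299), np.float64(174.05809128630705)) [0.59291923 0.247294   0.04      ]
```

View pics/bw.png

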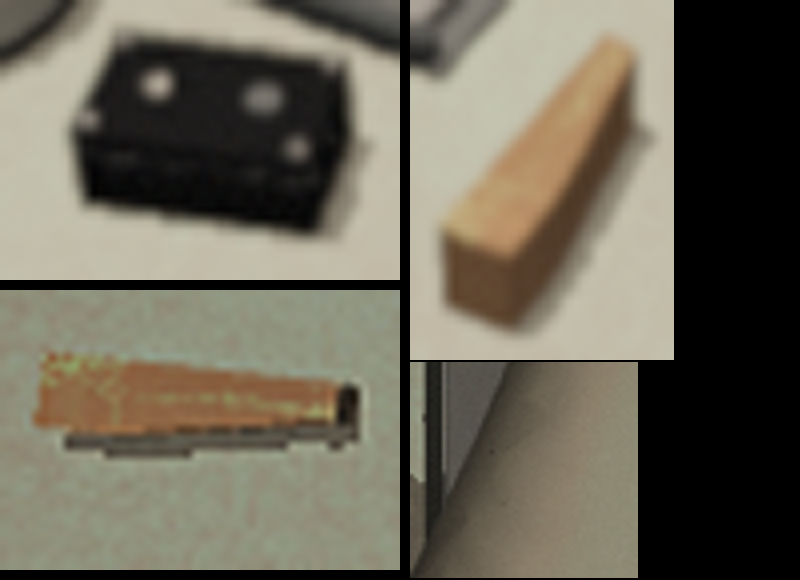

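```bash
python3 -m pendant '[{"dx":0.013,"dy":0.058,"dz":0,"turn":0},{"dx":0.013,"dy":0.058,"dz":0,"turn":0},{"dx":0.013,"dy":0.058,"dz":0,"turn":0},{"dx":0.013,"dy":0.058,"dz":0,"turn":0},{"dx":0.013,"dy":0.058,"dz":0,"turn":0}]' >/dev/null && python3 -m pendant '[{"dx":0,"dy":0.06,"dz":0,"turn":0},{"dx":0,"dy":0.06,"dz":0,"turn":0},{"dx":0,"dy":0.06,"dz":0,"turn":0},{"dx":0,"dy":0.06,"dz":0,"turn":0},{"dx":0,"dy":0.06,"dz":0,"turn":0}]' >/dev/null && python3 -m pendant '[{"dx":0,"dy":0.05,"dz":0,"turn":-8},{"dx":0,"dy":0.05,"dz":0,"turn":-8},{"dx":0,"dy":0,"dz":0,"turn":0}]' ; python3 - <<'E'
from h import *
T=shot('top',2);S=shot('side')
print('copper',onz(T,(124.8,146),0),'spindle',onz(T,(276/1.5625,187/1.5625),.07))
I=T['color'].astype(float).min(2)
def cen(I,x,y,r=3):
    w=I[y-r:y+r+1,x-r:x+r+1];w=np.clip(w-60,0,None);yy,xx=np.mgrid[y-r:y+r+1,x-r:x+r+1];return (w*xx).sum()/w.sum(),(w*yy).sum()/w.sum()
print(onz(T,cen(I,159,161),.04),onz(T,cen(I,162,174),.04))
go([.612,.252,.15],105.4)
E
```

```text
clock: 8.32
ee_pos: [0.4181, 0.2438, 0.3878]
tcp_rot: [0.431, -3.111, 0.002]
contact_force: [-0.3, 0.1, 0.1]
grip_width: 0.08
grasp_force: 0.0
copper [0.68544674 0.37679339 0.        ] spindle [0.75288923 0.20421182 0.07      ]
[0.63134662 0.2580991  0.04      ] [0.59296166 0.2473818  0.04      ]
grasp [0.418  0.2404 0.2246] turn 0.09 then d(mm) [-190.2  -40.3   74.3] F [-0.4 -0.3 -0.6] w 0.0796 gf 0.0 t 8.475
```

```bash
python3 -m pendant '[{"dx":-0.048,"dy":-0.01,"dz":0.018,"turn":0},{"dx":-0.048,"dy":-0.01,"dz":0.018,"turn":0},{"dx":-0.048,"dy":-0.01,"dz":0.018,"turn":0},{"dx":-0.046,"dy":-0.01,"dz":0.018,"turn":0},{"dx":0,"dy":0,"dz":0,"turn":0}]' ; python3 - <<'E'
from h import *
go([.612,.252,.032],105.4)
S=shot('side')['color'];cv2.imwrite('pics/b2.png',cv2.resize(S[190:290,140:260],(600,500),interpolation=cv2.INTER_CUBIC))
E
```

```text
clock: 9.1
ee_pos: [0.6144, 0.2512, 0.3128]
tcp_rot: [0.416, -3.109, 0.004]
contact_force: [-0.6, 1.6, -0.1]
grip_width: 0.0799
grasp_force: 0.0
grasp [0.6136 0.2507 0.1493] turn -0.16 then d(mm) [  0.6   1.9 117.3] F [-0.6  1.6 -0.1] w 0.0799 gf 0.0 t 9.1
```

View pics/b2.png

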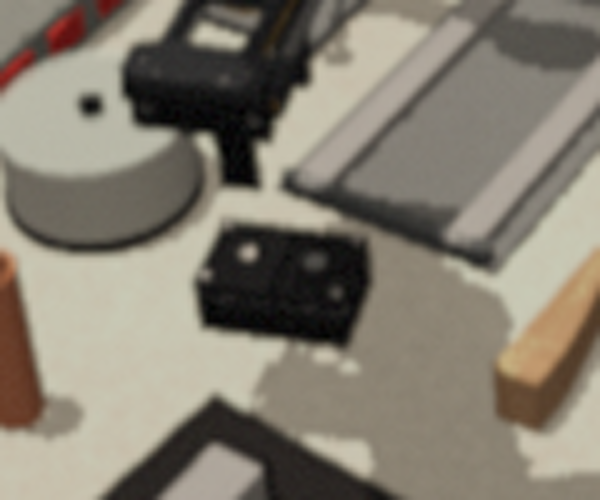

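```bash
python3 -m pendant '[{"dx":0,"dy":0.001,"dz":0.045,"turn":0},{"dx":0,"dy":0.001,"dz":0.045,"turn":0},{"dx":0,"dy":0,"dz":0.027,"turn":0},{"dx":0,"dy":0,"dz":0,"turn":0}]' && python3 -m pendant '[{"dx":0,"dy":0,"dz":0,"turn":0},{"dx":0,"dy":0,"dz":0,"turn":0},{"dx":0,"dy":0,"dz":0,"turn":0},{"dx":0,"dy":0,"dz":0,"turn":0}]' 0.03 30 && python3 -m pendant '[{"dx":0,"dy":0,"dz":-0.05,"turn":0},{"dx":0,"dy":0,"dz":-0.05,"turn":0},{"dx":0,"dy":0,"dz":-0.05,"turn":0},{"dx":0,"dy":0,"dz":-0.05,"turn":0},{"dx":0,"dy":0,"dz":0,"turn":0}]' ; python3 - <<'E'
from h import *
T=shot('top',3);S=shot('side',2)
cv2.imwrite('T2.png',T['color'])
go([.42,.2,.24],89.7-2)
E
```

```text
clock: 9.65
ee_pos: [0.6102, 0.2543, 0.1988]
tcp_rot: [0.423, -3.109, 0.003]
contact_force: [-0.9, 0.3, 0.6]
grip_width: 0.0801
grasp_force: 0.0
clock: 10.15
ee_pos: [0.612, 0.255, 0.2014]
tcp_rot: [-0.425, 3.111, -0.0]
contact_force: [-0.3, -1.9, 6.2]
grip_width: 0.056
grasp_force: 30.0
clock: 10.78
ee_pos: [0.6119, 0.2556, 0.4042]
tcp_rot: [-0.424, 3.104, 0.007]
contact_force: [1.7, 0.2, -3.6]
grip_width: 0.0559
grasp_force: 30.0
grasp [0.6103 0.2547 0.233 ] turn 17.8 then d(mm) [188.  -62.3  -5.9] F [ 0.2  0.1 -4.5] w 0.0558 gf 30.0 t 11.025
```

```bash
python3 -m pendant '[{"dx":0,"dy":0,"dz":0,"turn":8.9},{"dx":0,"dy":0,"dz":0,"turn":8.9},{"dx":0.047,"dy":-0.016,"dz":0,"turn":0},{"dx":0.047,"dy":-0.016,"dz":0,"turn":0},{"dx":0.047,"dy":-0.016,"dz":0,"turn":0}]' >/dev/null && python3 -m pendant '[{"dx":0.047,"dy":-0.016,"dz":0,"turn":0},{"dx":0,"dy":-0.057,"dz":0,"turn":0},{"dx":0,"dy":-0.057,"dz":0,"turn":0},{"dx":0,"dy":-0.057,"dz":0,"turn":0},{"dx":0,"dy":-0.057,"dz":0,"turn":0}]' >/dev/null && python3 -m pendant '[{"dx":0,"dy":-0.057,"dz":0,"turn":0},{"dx":0,"dy":-0.057,"dz":0,"turn":0},{"dx":0,"dy":-0.057,"dz":0,"turn":0},{"dx":0,"dy":0,"dz":0,"turn":0}]' ; python3 - <<'E'
from h import *
X=wl((12,-12));print(X);go([*X,.12],87.75)
E
```

```text
clock: 12.78
ee_pos: [0.4045, -0.2031, 0.3982]
tcp_rot: [-0.073, -3.137, -0.0]
contact_force: [-0.8, 0.1, -5.5]
grip_width: 0.056
grasp_force: 30.0
[ 0.59031963 -0.21896187]
grasp [ 0.404  -0.203   0.2347] turn -0.42 then d(mm) [-187.2   -8.6  114.1] F [-0.8  0.1 -5.5] w 0.056 gf 30.0 t 12.775
```

```bash
python3 -m pendant '[{"dx":-0.047,"dy":-0.002,"dz":0,"turn":-0.4},{"dx":-0.047,"dy":-0.002,"dz":0,"turn":0},{"dx":-0.047,"dy":-0.002,"dz":0.03,"turn":0},{"dx":-0.046,"dy":-0.002,"dz":0.04,"turn":0},{"dx":0,"dy":0,"dz":0.044,"turn":0}]' >/dev/null; python3 -m pendant '[{"dx":0,"dy":0,"dz":0,"turn":0},{"dx":0,"dy":0,"dz":0,"turn":0}]'; python3 - <<'E'
from h import *
X=wl((12,-12));go([*X,.07],87.75)
T=shot('top');S=shot('side');p=np.hstack([cv2.resize(T['color'][150:215,290:355],(390,390),interpolation=cv2.INTER_CUBIC),cv2.resize(S['color'][130:190,240:300],(390,390),interpolation=cv2.INTER_CUBIC)]);cv2.imwrite('pics/p1.png',p)
E
```

```text
clock: 13.65
ee_pos: [0.5925, -0.2141, 0.2871]
tcp_rot: [0.049, 3.14, -0.002]
contact_force: [0.7, -0.1, -3.2]
grip_width: 0.0557
grasp_force: 30.0
grasp [ 0.5927 -0.2143  0.1236] turn 0.45 then d(mm) [ 2.3 -4.7 53.6] F [ 0.7 -0.1 -3.2] w 0.0557 gf 30.0 t 13.65
```

View pics/p1.png

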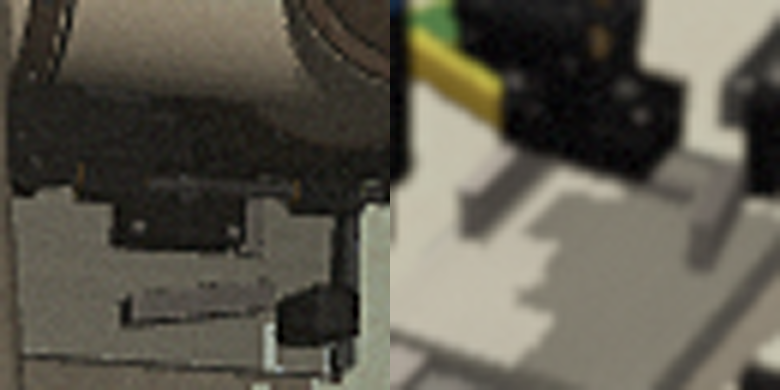

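```bash
python3 -m pendant '[{"dx":0.002,"dy":-0.004,"dz":0.02,"turn":0.4},{"dx":0,"dy":0,"dz":0.02,"turn":0},{"dx":0,"dy":0,"dz":0.011,"turn":0},{"dx":0,"dy":0,"dz":0,"turn":0}]'; python3 -m pendant '[{"dx":0,"dy":0,"dz":0.003,"turn":0},{"dx":0,"dy":0,"dz":0,"turn":0},{"dx":0,"dy":0,"dz":0,"turn":0}]'; python3 - <<'E'
from h import *
go([*wl((12,-12)),.066],87.75)
E
```

```text
clock: 14.25
ee_pos: [0.5898, -0.2183, 0.2353]
tcp_rot: [0.062, 3.141, -0.0]
contact_force: [0.5, -0.6, -4.1]
grip_width: 0.0558
grasp_force: 30.0
clock: 14.62
ee_pos: [0.59, -0.2183, 0.2322]
tcp_rot: [0.062, 3.14, -0.0]
contact_force: [-0.3, -0.2, -3.8]
grip_width: 0.0558
grasp_force: 30.0
grasp [ 0.5901 -0.2183  0.0687] turn -0.02 then d(mm) [-0.2 -0.6  2.7] F [-0.3 -0.2 -3.8] w 0.0558 gf 30.0 t 14.625
```

```bash
python3 -m pendant '[{"dx":0,"dy":0,"dz":0.002,"turn":0},{"dx":0,"dy":0,"dz":0,"turn":0}]'|grep -E 'ee|force'; python3 -m pendant '[{"dx":-0.004,"dy":0,"dz":0,"turn":0},{"dx":0,"dy":0,"dz":0,"turn":0},{"dx":0,"dy":0,"dz":0,"turn":0}]'|grep -E 'ee|contact';python3 -m pendant '[{"dx":-0.002,"dy":0,"dz":0,"turn":0},{"dx":0,"dy":0,"dz":0,"turn":0},{"dx":0,"dy":0,"dz":0,"turn":0}]'|grep -E 'ee|contact';
```

```text
ee_pos: [0.5901, -0.2182, 0.2314]
contact_force: [-2.2, 1.3, 4.8]
grasp_force: 30.0
ee_pos: [0.5928, -0.2187, 0.2313]
contact_force: [-6.6, 1.7, 9.1]
ee_pos: [0.5945, -0.2189, 0.2313]
contact_force: [-8.0, 0.6, 9.0]
```

```bash
python3 -m pendant '[{"dx":0,"dy":0,"dz":-0.0015,"turn":0},{"dx":0,"dy":0,"dz":0,"turn":0}]'|grep -E 'ee|contact'; python3 -m pendant '[{"dx":-0.002,"dy":0,"dz":0,"turn":0},{"dx":0,"dy":0,"dz":0,"turn":0},{"dx":0,"dy":0,"dz":0,"turn":0}]'|grep -E 'ee|contact';python3 -m pendant '[{"dx":-0.002,"dy":0,"dz":0,"turn":0},{"dx":0,"dy":0,"dz":0,"turn":0},{"dx":0,"dy":0,"dz":0,"turn":0}]'|grep -E 'ee|contact';
```

```text
ee_pos: [0.5959, -0.2186, 0.2314]
contact_force: [-2.2, 0.3, 0.8]
ee_pos: [0.5978, -0.2187, 0.2314]
contact_force: [-3.0, -0.0, 1.9]
ee_pos: [0.5989, -0.2188, 0.2313]
contact_force: [-7.3, 0.4, 5.3]
```

```bash
python3 -m pendant '[{"dx":-0.002,"dy":0,"dz":-0.0005,"turn":0},{"dx":0,"dy":0,"dz":0,"turn":0},{"dx":0,"dy":0,"dz":0,"turn":0}]'|grep -E 'ee|contact';
```

```text
ee_pos: [0.5997, -0.2188, 0.2313]
contact_force: [-9.7, 0.8, 6.1]
```

```bash
python3 -m pendant '[{"dx":-0.002,"dy":0,"dz":-0.001,"turn":0},{"dx":0,"dy":0,"dz":0,"turn":0},{"dx":0,"dy":0,"dz":0,"turn":0}]'|grep -E 'ee|contact';
```

```text
ee_pos: [0.6006, -0.219, 0.2314]
contact_force: [-11.4, 1.0, 4.8]
```

```bash
python3 -m pendant '[{"dx":0,"dy":0,"dz":0,"turn":0},{"dx":0,"dy":0,"dz":0,"turn":0},{"dx":0,"dy":0,"dz":0,"turn":0}]' 0.066|grep -E 'ee|wid|contact'; python3 -m pendant '[{"dx":0,"dy":0,"dz":-0.05,"turn":0},{"dx":0,"dy":0,"dz":-0.05,"turn":0},{"dx":0.05,"dy":0,"dz":-0.03,"turn":0},{"dx":0.05,"dy":0,"dz":0,"turn":0},{"dx":0.05,"dy":0,"dz":0,"turn":0}]' >/dev/null; python3 -m pendant '[{"dx":0.02,"dy":0.055,"dz":0,"turn":0},{"dx":0,"dy":0.055,"dz":0,"turn":0},{"dx":0,"dy":0.055,"dz":0,"turn":0},{"dx":0,"dy":0.055,"dz":0,"turn":0},{"dx":0,"dy":0.055,"dz":0,"turn":0}]' ;python3 - <<'E'
from h import *
T=shot('top',3);S=shot('side',3);cv2.imwrite('T3.png',T['color']);cv2.imwrite('S3.png',S['color'])
a=cv2.resize(T['color'][150:215,292:347],None,fx=8,fy=8,interpolation=cv2.INTER_CUBIC)
b=cv2.resize(S['color'][135:185,245:302],None,fx=6,fy=6,interpolation=cv2.INTER_CUBIC)
p=np.zeros((520,790,3),np.uint8);p[:,:440]=a;p[:300,442:784]=b;cv2.imwrite('pics/q.png',p)
E
```

```text
ee_pos: [0.6046, -0.2187, 0.2329]
contact_force: [-1.1, 0.2, -0.1]
grip_width: 0.0655
clock: 19.0
ee_pos: [0.4449, 0.0647, 0.3634]
tcp_rot: [0.062, 3.139, 0.002]
contact_force: [1.0, 0.1, -0.3]
grip_width: 0.0662
grasp_force: 0.0
```

View pics/q.png

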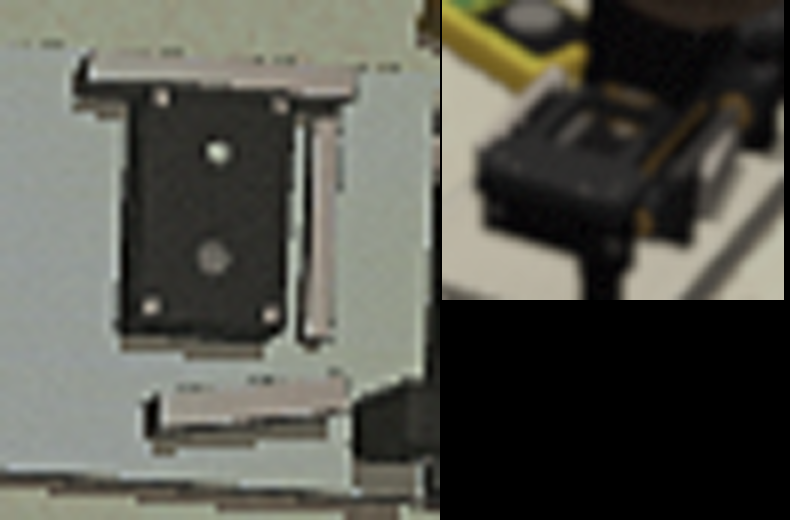

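```bash
python3 - <<'E'
from h import *
T=shot('top');S=shot('side');dp=(292+217.5/8-.5,150+152.5/8-.5);P=onz(T,dp,.07);print('dot',P,sl(P)); gp=(292+213.5/8-.5,150+258.5/8-.5);P=onz(T,gp,.07);print('grey',P,sl(P))
I=cv2.imread('T1.png');I=I[...,0].astype(float)   # blue: wood is dark
Z=lambda X,Y:np.array(((X+.5)/8-.5+145,(Y-290+.5)/8-.5+210))
L={}
for n,a,b,s in [('up',Z(45,352),Z(340,385),0),('lo',Z(35,428),Z(335,418),0),('butt',Z(45,355),Z(35,425),0)]:
    p,q,r=edge(I,a,b,w=1.5,n=30);P,Q=onz(T,p,.04)[:2],onz(T,q,.04)[:2];v=P-Q;print(n,p,q,round(r,2),P.round(4),Q.round(4),np.degrees(np.arctan2(v[1],v[0])).round(2),np.linalg.norm(v).round(4));L[n]=(P,Q)
def X(l,m):
    (a,b),(c,d)=l,m;t=np.linalg.solve(np.c_[b-a,-(d-c)],c-a);return a+t[0]*(b-a)
A=X(L['up'],L['butt']);B=X(L['lo'],L['butt']);print('corners',A,B,np.linalg.norm(A-B))
# side check of corner heights: crop at (235,235) 8x placed at x 410
W=lambda X,Y:np.array(((X-410+.5)/8-.5+235,(Y+.5)/8-.5+235))
print(tri(T,Z(45,352),S,W(445,228)),tri(T,Z(35,426),S,W(512,258)))
v=(L['up'][0]-L['up'][1]);v/=np.linalg.norm(v);n=np.array([v[1],-v[0]]) # +x of wedge
print('head',A-v*.015-n*.014, 'nose mid',A-v*.11, 'xaxis',n)
E
```

```text
dot [ 0.61790292 -0.22041717  0.07      ] [ 39.61915506 -12.37126567]
grey [ 0.57831643 -0.21908633  0.07      ] [ 1.09434514e-02 -1.25956080e+01]
up [150.20401558 217.15846324] [187.09715759 221.11428038] 0.08 [0.4629 0.2732] [0.4541 0.164 ] 85.39 0.1096
lo [149.00515427 227.76320453] [186.40471268 225.10175797] 0.23 [0.4316 0.2748] [0.4423 0.1655] 95.57 0.1099
butt [149.98564436 217.65868996] [148.7367586  226.40884849] 0.15 [0.4614 0.2738] [0.4356 0.2759] -4.68 0.0259
corners [0.46292785 0.27363013] [0.43148398 0.27620445] 0.03154907366591629
(array([0.46274638, 0.27431103, 0.03628504]), [0.00016990375903592925, 0.00016990375903590913]) (array([0.43561171, 0.27644441, 0.03635834]), [0.0004624739818039509, 0.0004624739818039927])
head [0.44776857 0.25980275] nose mid [0.45409497 0.16398534] xaxis [ 0.99677083 -0.08029891]
```

```bash
python3 - <<'E'
from h import *
T=shot('top');S=shot('side')
P=onz(S,(237.4,180.2),.08);print('tip',P,sl(P),'proj top',proj(T,P)); print(observe()['joints'].round(2))
go([.447,.260,.12],-4.6)
E
```

```text
tip [ 0.62189537 -0.01228668  0.08      ] [ 35.43736194 195.75550058] proj top [248.25566529 164.47279518]
[ 0.5   0.12 -0.47 -0.   -0.98 -2.11]
grasp [0.4449 0.0617 0.1993] turn -87.79 then d(mm) [-197.8   13.8   79.3] F [ 0.4 -0.2  0.7] w 0.0658 gf 0.0 t 19.5
```

```bash
python3 -m pendant '[{"dx":0,"dy":0,"dz":0,"turn":-10.7},{"dx":0,"dy":0,"dz":0,"turn":-10.7},{"dx":0,"dy":0,"dz":0,"turn":-10.7},{"dx":0,"dy":0,"dz":0,"turn":-10.7},{"dx":0,"dy":0,"dz":0,"turn":-10.7}]' 0.06 >/dev/null;python3 -m pendant '[{"dx":0,"dy":0,"dz":0,"turn":-10.7},{"dx":0,"dy":0,"dz":0,"turn":-10.7},{"dx":0,"dy":0,"dz":0,"turn":-10.7},{"dx":0,"dy":0,"dz":0,"turn":-2.2}]' >/dev/null; python3 -m pendant '[{"dx":-0.05,"dy":0.004,"dz":0.02,"turn":0},{"dx":-0.05,"dy":0.003,"dz":0.02,"turn":0},{"dx":-0.05,"dy":0.004,"dz":0.02,"turn":0},{"dx":-0.048,"dy":0.003,"dz":0.02,"turn":0},{"dx":0,"dy":0,"dz":0,"turn":0}]'; python3 - <<'E'
from h import *
go([.447,.260,.026],-4.6)
E
```

```text
clock: 21.25
ee_pos: [0.4466, 0.263, 0.281]
tcp_rot: [2.134, -2.303, 0.0]
contact_force: [-0.6, -0.8, 0.4]
grip_width: 0.0598
grasp_force: 0.0
grasp [0.4464 0.2627 0.1175] turn 0.24 then d(mm) [ 2.5 -1.  91.5] F [-0.6 -0.8  0.4] w 0.0598 gf 0.0 t 21.25
```

```bash
python3 -m pendant '[{"dx":0.002,"dy":-0.001,"dz":0.045,"turn":0},{"dx":0,"dy":0,"dz":0.046,"turn":0},{"dx":0,"dy":0,"dz":0,"turn":0}]' |grep ee; python3 -m pendant '[{"dx":0,"dy":0,"dz":0,"turn":0},{"dx":0,"dy":0,"dz":0,"turn":0},{"dx":0,"dy":0,"dz":0,"turn":0},{"dx":0,"dy":0,"dz":0,"turn":0}]' 0.01 20; python3 -c "
from h import *
go([.447,.260,.026],-4.6)";  python3 -m pendant '[{"dx":0,"dy":0,"dz":-0.05,"turn":0},{"dx":0,"dy":0,"dz":-0.05,"turn":0},{"dx":0,"dy":0,"dz":-0.04,"turn":0},{"dx":0,"dy":0,"dz":0,"turn":0}]'; python3 - <<'E'
from h import *
print(wl((-40,80)));go([*wl((-40,80)),.16],-2.25)
E
```

```text
ee_pos: [0.4467, 0.2571, 0.1894]
clock: 22.12
ee_pos: [0.4474, 0.2592, 0.1926]
tcp_rot: [-2.132, 2.305, 0.0]
contact_force: [0.6, 0.2, 2.0]
grip_width: 0.0279
grasp_force: 3.9
grasp [0.4476 0.2595 0.0291] turn 0.13 then d(mm) [-0.5  0.6  3.1] F [0.6 0.2 2. ] w 0.0279 gf 3.9 t 22.125
clock: 22.62
ee_pos: [0.4476, 0.2595, 0.3353]
tcp_rot: [-2.128, 2.3, 0.001]
contact_force: [0.2, -0.5, -1.6]
grip_width: 0.0279
grasp_force: 20.0
[ 0.54197162 -0.12499128]
grasp [0.4485 0.2605 0.1718] turn -2.2 then d(mm) [ 381.6 -108.4   10.1] F [ 0.2 -0.5 -1.6] w 0.0279 gf 20.0 t 22.625
```

```bash
python3 -m pendant '[{"dx":0.06,"dy":0,"dz":0,"turn":-2.2},{"dx":0.06,"dy":0,"dz":0,"turn":0},{"dx":0.06,"dy":0,"dz":0,"turn":0},{"dx":0.06,"dy":0,"dz":0,"turn":0},{"dx":0.06,"dy":0,"dz":0,"turn":0}]' >/dev/null; python3 -m pendant '[{"dx":0.05,"dy":0,"dz":0,"turn":0},{"dx":0.03,"dy":0,"dz":0,"turn":0},{"dx":0,"dy":0,"dz":0,"turn":0},{"dx":0,"dy":0,"dz":0,"turn":0}]'; python3 - <<'E'
from h import *
go([*wl((-43.5,85)),.11],-2.25)
E
```

```text
clock: 23.75
ee_pos: [0.4295, -0.1203, 0.3309]
tcp_rot: [2.176, -2.265, -0.002]
contact_force: [-0.1, -0.4, -1.0]
grip_width: 0.028
grasp_force: 20.0
grasp [ 0.4291 -0.1202  0.1674] turn -0.05 then d(mm) [  -4.7 -109.6   57.1] F [-0.1 -0.4 -1. ] w 0.028 gf 20.0 t 23.75
```

```bash
python3 -m pendant '[{"dx":-0.002,"dy":-0.037,"dz":0,"turn":0},{"dx":-0.002,"dy":-0.037,"dz":0.02,"turn":0},{"dx":0,"dy":-0.036,"dz":0.037,"turn":0},{"dx":0,"dy":0,"dz":0,"turn":0},{"dx":0,"dy":0,"dz":0,"turn":0}]'; python3 - <<'E'
from h import *
go([*wl((-43.5,85)),.061],-2.25)
T=shot('top');S=shot('side');p=np.hstack([cv2.resize(T['color'][150:215,270:335],(390,390),interpolation=cv2.INTER_CUBIC),cv2.resize(S['color'][140:205,235:300],(390,390),interpolation=cv2.INTER_CUBIC)]);cv2.imwrite('pics/w1.png',p)
E
```

```text
clock: 24.38
ee_pos: [0.5397, -0.1199, 0.2744]
tcp_rot: [2.178, -2.263, -0.002]
contact_force: [-0.7, -1.1, -1.1]
grip_width: 0.0277
grasp_force: 20.0
grasp [ 0.5395 -0.1199  0.1109] turn 0.06 then d(mm) [-0.1  0.7 49.9] F [-0.7 -1.1 -1.1] w 0.0277 gf 20.0 t 24.375
```

View pics/w1.png

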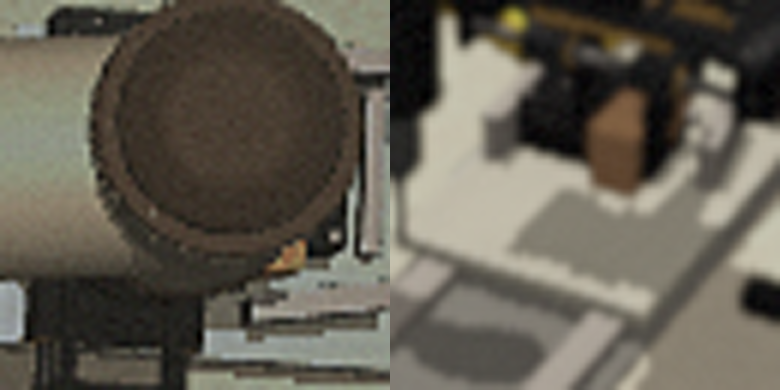

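```bash
python3 -m pendant '[{"dx":0,"dy":0,"dz":0.02,"turn":0},{"dx":0,"dy":0,"dz":0.02,"turn":0},{"dx":0,"dy":0,"dz":0.01,"turn":0},{"dx":0,"dy":0,"dz":0,"turn":0},{"dx":0,"dy":0,"dz":0,"turn":0}]'; python3 - <<'E'
from h import *
go([*wl((-42,68)),.059],-2.25)
E
```

```text
clock: 25.1
ee_pos: [0.5402, -0.1208, 0.2259]
tcp_rot: [-2.176, 2.264, -0.002]
contact_force: [1.2, -0.3, -1.6]
grip_width: 0.0281
grasp_force: 20.0
grasp [ 0.5405 -0.1208  0.0624] turn -0.02 then d(mm) [16.1  0.4  3.4] F [ 1.2 -0.3 -1.6] w 0.0281 gf 20.0 t 25.1
```

```bash
python3 -m pendant '[{"dx":0.008,"dy":0,"dz":0,"turn":0},{"dx":0.008,"dy":0,"dz":0,"turn":0},{"dx":0,"dy":0,"dz":0,"turn":0},{"dx":0,"dy":0,"dz":0,"turn":0}]'|grep -E "ee|contact"; python3 -m pendant '[{"dx":0,"dy":0,"dz":0.002,"turn":0},{"dx":0,"dy":0,"dz":0,"turn":0},{"dx":0,"dy":0,"dz":0,"turn":0}]'|grep -E "ee|contact"; python3 -m pendant '[{"dx":0,"dy":0,"dz":0.002,"turn":0},{"dx":0,"dy":0,"dz":0,"turn":0},{"dx":0,"dy":0,"dz":0,"turn":0}]'|grep -E "ee|contact"
```

```text
ee_pos: [0.5392, -0.1371, 0.2247]
contact_force: [0.0, -0.4, -1.7]
ee_pos: [0.5393, -0.1367, 0.2227]
contact_force: [0.2, 0.0, -1.3]
ee_pos: [0.5392, -0.1366, 0.2226]
contact_force: [-3.8, 1.1, 9.7]
```

```bash
python3 -m pendant '[{"dx":0,"dy":0,"dz":-0.001,"turn":0},{"dx":0,"dy":0,"dz":0,"turn":0},{"dx":0,"dy":0,"dz":0,"turn":0}]' 0.05|grep -E "ee|contact|width"; python3 -m pendant '[{"dx":0,"dy":0,"dz":-0.03,"turn":0},{"dx":0,"dy":0,"dz":-0.05,"turn":0},{"dx":0,"dy":0,"dz":-0.05,"turn":0},{"dx":0,"dy":0.055,"dz":0,"turn":0},{"dx":0,"dy":0.055,"dz":0,"turn":0}]' >/dev/null;  python3 -m pendant '[{"dx":-0.055,"dy":0,"dz":0,"turn":0},{"dx":-0.055,"dy":0,"dz":0,"turn":0},{"dx":-0.055,"dy":0,"dz":0,"turn":0},{"dx":-0.055,"dy":0,"dz":0,"turn":0},{"dx":-0.055,"dy":0,"dz":0,"turn":0}]'; python3 - <<'E'
from h import *
T=shot('top',3);S=shot('side',3);cv2.imwrite('T4.png',T['color']);cv2.imwrite('S4.png',S['color'])
a=cv2.resize(T['color'][150:212,280:345],None,fx=7,fy=7,interpolation=cv2.INTER_CUBIC)
e=cv2.resize(T['color'][150:260,75:155],None,fx=4,fy=4,interpolation=cv2.INTER_CUBIC)
p=np.zeros((440,780,3),np.uint8);p[:434,:455]=a;p[:440,457:777]=e;cv2.imwrite('pics/w2.png',p)
E
```

```text
ee_pos: [0.5393, -0.1369, 0.2215]
contact_force: [0.0, -0.6, -0.8]
grip_width: 0.047
clock: 27.98
ee_pos: [0.44, 0.1441, 0.3518]
tcp_rot: [-2.177, 2.265, -0.0]
contact_force: [2.2, -0.2, 0.8]
grip_width: 0.0499
grasp_force: 0.0
```

View pics/w2.png

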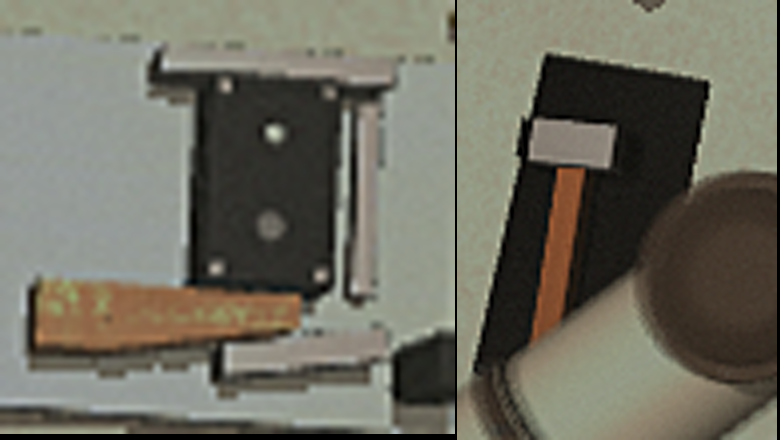

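```bash
python3 - <<'E'
from h import *
T=shot('top');S=shot('side')
Z=lambda X,Y:((X+.5)/7-.5+280,(Y+.5)/7-.5+150)
for p in [(38,280),(35,346)]: print('butt',sl(onz(T,Z(*p),.07)).round(1))
for p in [(275,133),(271,226)]: print('dots',sl(onz(T,Z(*p),.07)).round(1))
I4=cv2.imread('T4.png')[...,2].astype(float); I=cv2.imread('T1.png')[...,2].astype(float)
C=lambda X,Y:np.array(((X-457+.5)/4-.5+75,(Y+.5)/4-.5+150))
L=[]
for n,J,a,b,z in [('hl',I4,C(557,172),C(533,338),.034),('hr',I4,C(584,172),C(560,338),.034),('head+x',I4,C(532,119),C(614,125),.04),('head-x',I4,C(530,163),C(612,168),.04),('head+y',I4,C(531,122),C(528,160),.04),('head-y',I4,C(616,127),C(613,165),.04),('mat+x',I4,C(545,55),C(707,82),.006),('mat+y',I,(97,163.5),(79,243),.006)]:
    p,q,r=edge(J,a,b,w=2.5,n=30);P,Q=onz(T,p,z)[:2],onz(T,q,z)[:2];v=Q-P;print(n,round(r,2),P.round(4),Q.round(4),np.degrees(np.arctan2(v[1],v[0])).round(2))
# heights from side (crop1: f origin (120,225), 2.3x, placed 320,315)
F=lambda X,Y:((X-320+.5)/2.3-.5+120,(Y-315+.5)/2.3-.5+225)
print(tri(T,C(530,119),S,F(462,440)),tri(T,C(530,164),S,F(432,463)))
print(tri(T,C(612,165),S,F(457,483)))
E
```

```text
butt [-29.6  83.7]
butt [-57.3  83.4]
dots [ 39.6 -12.9]
dots [ -0.1 -12.9]
hl 0.09 [0.5324 0.4299] [0.409  0.4392] 175.72
hr 0.1 [0.5329 0.4096] [0.4095 0.4193] 175.52
head+x 0.1 [0.5719 0.4484] [0.5678 0.3875] -93.84
head-x 0.24 [0.5401 0.4472] [0.5356 0.3866] -94.24
head+y 0.13 [0.5685 0.4478] [0.5401 0.4497] 176.13
head-y 0.07 [0.5667 0.386 ] [0.5384 0.3882] 175.43
mat+x 0.08 [0.6279 0.4573] [0.6103 0.3314] -97.93
mat+y 0.09 [0.6263 0.4582] [0.3813 0.4934] 171.83
(array([0.55434341, 0.42536458, 0.08304753]), [0.011024619013702499, 0.011024619013702483]) (array([0.54934762, 0.44632919, 0.06134853]), [0.016241094804823834, 0.016241094804823858])
(array([ 0.55491205,  0.41215323, -0.01042795]), [0.012189107552535232, 0.012189107552535244])
```

```bash
python3 - <<'E'
from h import *
T=shot('top');S=shot('side')
for P in [(.5719,.4484,.04),(.5678,.3875,.04),(.5356,.3866,.04),(.54,.4475,.04),(.4092,.4292,.034)]:
    u=proj(S,P);print(((u-[120,225]+.5)*2.3+[320,315]).round(0))
go([.5036,.4218,.12],85.6)
print(observe()['joints'].round(2))
E
python3 -m pendant '[{"dx":0,"dy":0,"dz":0,"turn":-10.7},{"dx":0,"dy":0,"dz":0,"turn":-10.7},{"dx":0,"dy":0,"dz":0,"turn":-10.7},{"dx":0,"dy":0,"dz":0,"turn":-10.7},{"dx":0,"dy":0,"dz":0,"turn":-10.7}]' >/dev/null;python3 -m pendant '[{"dx":0,"dy":0,"dz":0,"turn":-10.7},{"dx":0,"dy":0,"dz":0,"turn":-10.7},{"dx":0,"dy":0,"dz":0,"turn":-10.7},{"dx":0,"dy":0,"dz":0,"turn":-2.3}]' 
python3 - <<'E'
from h import *
go([.5036,.4218,.12],85.6)
E
```

```text
[432. 474.]
[466. 437.]
[491. 446.]
[456. 483.]
[570. 519.]
grasp [0.4403 0.1413 0.1883] turn -87.98 then d(mm) [  41.6 -284.5   68.3] F [-0.1  0.5 -0.4] w 0.0498 gf 0.0 t 28.475
[ 0.66  0.16 -0.45  0.   -0.96 -0.7 ]
clock: 29.6
ee_pos: [0.4403, 0.1415, 0.3518]
tcp_rot: [-3.139, 0.119, -0.0]
contact_force: [-0.3, 0.0, 0.1]
grip_width: 0.05
grasp_force: 0.0
grasp [0.4404 0.1416 0.1883] turn 0.07 then d(mm) [  41.5 -284.3   68.4] F [-0.3  0.   0.1] w 0.05 gf 0.0 t 29.6
```

```bash
python3 -m pendant '[{"dx":0.008,"dy":-0.057,"dz":0,"turn":0},{"dx":0.008,"dy":-0.057,"dz":0,"turn":0},{"dx":0.008,"dy":-0.057,"dz":0,"turn":0},{"dx":0.009,"dy":-0.057,"dz":0,"turn":0},{"dx":0.009,"dy":-0.057,"dz":0,"turn":0}]' >/dev/null;python3 -m pendant '[{"dx":0,"dy":0,"dz":0.05,"turn":0},{"dx":0,"dy":0,"dz":0.02,"turn":0},{"dx":0,"dy":0,"dz":0,"turn":0},{"dx":0,"dy":0,"dz":0,"turn":0}]' |grep clock
python3 - <<'E'
from h import *
T=shot('top',2);I=T['color'];c=cv2.resize(I[165:255,85:125],None,fx=1,fy=1)
g=I.astype(float).min(2);m=(g>95).astype(np.uint8);m[:178]=0;m[195:]=0;m[:,:88]=0;m[:,120:]=0;m=cv2.morphologyEx(m,cv2.MORPH_OPEN,np.ones((3,3)));cs,_=cv2.findContours(m,0,2)
for k in cs: 
    r=cv2.minAreaRect(k);print(r,onz(T,r[0],.04))
go([.5036,.4218,.028],85.6)
E
```

```text
clock: 30.72
((103.51776885986328, 181.75128173828125), (19.23670196533203, 3.419858455657959), 4.085616588592529) [0.56462133 0.41789551 0.04      ]
((89.0, 180.0), (4.0, 2.0), 90.0) [0.56865249 0.46117342 0.04      ]
grasp [0.5048 0.4236 0.1202] turn -0.0 then d(mm) [-1.2  2.2 92.1] F [-0.1  0.1 -0.8] w 0.0503 gf 0.0 t 30.825
```

Hammer still in place (the hand hides part of its head). Descend and grip.

```bash
python3 -m pendant '[{"dx":0.001,"dy":0.002,"dz":0.045,"turn":0},{"dx":0,"dy":0,"dz":0.046,"turn":0},{"dx":0,"dy":0,"dz":0,"turn":0}]' |grep ee; python3 -m pendant '[{"dx":0,"dy":0,"dz":0,"turn":0},{"dx":0,"dy":0,"dz":0,"turn":0},{"dx":0,"dy":0,"dz":0,"turn":0},{"dx":0,"dy":0,"dz":0,"turn":0},{"dx":0,"dy":0,"dz":0,"turn":0}]' 0.005 60;python3 -c "
from h import *
go([.5036,.4218,.028],85.6)"; python3 -m pendant '[{"dx":0,"dy":0,"dz":-0.03,"turn":0},{"dx":0,"dy":0,"dz":-0.05,"turn":0},{"dx":0,"dy":0,"dz":-0.05,"turn":0},{"dx":0,"dy":0,"dz":-0.03,"turn":0},{"dx":0,"dy":0,"dz":0,"turn":0}]'; python3 - <<'E'
from h import *
go([.43,.15,.19],87.75)
S=shot('side')['color'];cv2.imwrite('pics/h1.png',cv2.resize(S[170:330,100:260],(560,560),interpolation=cv2.INTER_CUBIC))
E
```

```text
ee_pos: [0.5051, 0.4217, 0.1909]
clock: 31.82
ee_pos: [0.5049, 0.4217, 0.1914]
tcp_rot: [-3.138, 0.119, -0.002]
contact_force: [0.1, 1.1, 2.3]
grip_width: 0.0214
grasp_force: 60.0
grasp [0.5051 0.422  0.0279] turn 0.05 then d(mm) [-1.5  0.3 -0.1] F [0.1 1.1 2.3] w 0.0214 gf 60.0 t 31.825
clock: 32.45
ee_pos: [0.5047, 0.421, 0.3521]
tcp_rot: [-3.137, 0.121, -0.002]
contact_force: [-0.9, 0.6, -4.3]
grip_width: 0.0215
grasp_force: 60.0
grasp [0.5049 0.4215 0.1886] turn -2.15 then d(mm) [-64.2 274.2  -2.2] F [-0.9  0.6 -4.3] w 0.0215 gf 60.0 t 32.45
```

View pics/h1.png

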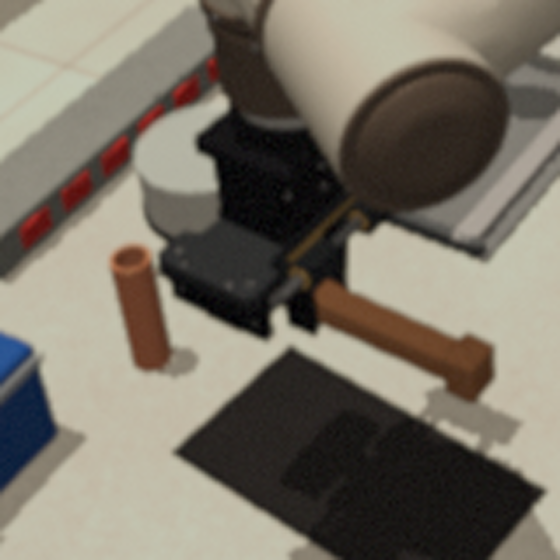

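```bash
python3 -m pendant '[{"dx":0,"dy":0,"dz":0,"turn":-2.1},{"dx":-0.016,"dy":0.056,"dz":0,"turn":0},{"dx":-0.016,"dy":0.056,"dz":0,"turn":0},{"dx":-0.016,"dy":0.056,"dz":0,"turn":0},{"dx":-0.016,"dy":0.056,"dz":0,"turn":0}]' >/dev/null;python3 -m pendant '[{"dx":0,"dy":0.056,"dz":0,"turn":0},{"dx":0,"dy":0.056,"dz":0,"turn":0},{"dx":0,"dy":0.056,"dz":0,"turn":0},{"dx":0,"dy":0,"dz":0,"turn":0},{"dx":0,"dy":0,"dz":0,"turn":0}]' |grep clock
python3 - <<'E'
from h import *
go([*wl((-92,150)),.09],87.75)
E
```

```text
clock: 33.75
grasp [0.4247 0.0317 0.1863] turn -0.04 then d(mm) [71.5 81.8 96.2] F [ 0.3  0.6 -2.9] w 0.0213 gf 60.0 t 33.75
```

```bash
python3 -m pendant '[{"dx":0.024,"dy":0.027,"dz":0,"turn":0},{"dx":0.024,"dy":0.027,"dz":0.02,"turn":0},{"dx":0.023,"dy":0.028,"dz":0.038,"turn":0},{"dx":0,"dy":0,"dz":0.038,"turn":0},{"dx":0,"dy":0,"dz":0,"turn":0}]'|grep -E "clock|contact"
python3 - <<'E'
from h import *
go([*wl((-92,145)),.058],87.75)
T=shot('top');S=shot('side');p=np.hstack([cv2.resize(T['color'][160:225,250:325],(450,390),interpolation=cv2.INTER_CUBIC),cv2.resize(S['color'][150:215,220:278],(348,390),interpolation=cv2.INTER_CUBIC)]);cv2.imwrite('pics/h2.png',p)
E
```

```text
clock: 34.38
contact_force: [0.3, 0.1, -4.0]
grasp [ 0.4904 -0.0524  0.0878] turn 0.03 then d(mm) [ 2.7  5.5 29.8] F [ 0.3  0.1 -4. ] w 0.0213 gf 60.0 t 34.375
```

View pics/h2.png

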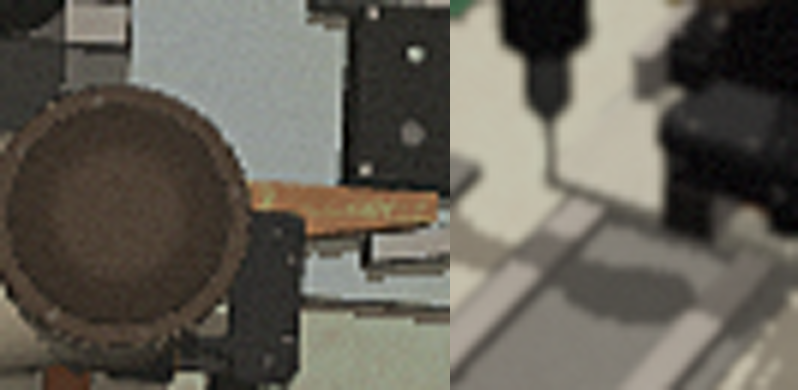

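```bash
python3 -m pendant '[{"dx":0.003,"dy":0.006,"dz":0.015,"turn":0},{"dx":0,"dy":0,"dz":0.015,"turn":0},{"dx":0,"dy":0,"dz":0,"turn":0}]'|grep -E "ee|contact"; python3 -m pendant '[{"dx":0,"dy":0.01,"dz":0,"turn":0},{"dx":0,"dy":0.005,"dz":0,"turn":0},{"dx":0,"dy":0,"dz":0,"turn":0}]'|grep -E "ee|contact";python3 -m pendant '[{"dx":0,"dy":0.005,"dz":0,"turn":0},{"dx":0,"dy":0,"dz":0,"turn":0}]'|grep -E "ee|contact"
python3 - <<'E'
from h import *
go([*wl((-92,123.5)),.058],87.75)
E
```

```text
ee_pos: [0.4954, -0.0588, 0.2244]
contact_force: [0.1, -0.1, -4.6]
ee_pos: [0.4951, -0.0744, 0.2252]
contact_force: [0.6, 0.5, -3.6]
ee_pos: [0.4949, -0.0791, 0.2248]
contact_force: [1.0, 0.3, -4.6]
grasp [ 0.4949 -0.079   0.0613] turn -0.05 then d(mm) [-3.1  0.6  3.3] F [ 1.   0.3 -4.6] w 0.0215 gf 60.0 t 35.475
```

```bash
python3 -m pendant '[{"dx":-0.002,"dy":0.004,"dz":0.002,"turn":0},{"dx":0,"dy":0.004,"dz":0,"turn":0}]'|grep -E "ee|contact"; python3 -m pendant '[{"dx":0,"dy":0.006,"dz":0,"turn":0}]'|grep -E "ee|contact";python3 -m pendant '[{"dx":0,"dy":0.006,"dz":0,"turn":0}]'|grep -E "ee|contact";python3 -m pendant '[{"dx":0,"dy":0.004,"dz":0,"turn":0}]'|grep -E "ee|contact"
```

```text
ee_pos: [0.4925, -0.0867, 0.2227]
contact_force: [0.5, 1.9, -4.4]
ee_pos: [0.4923, -0.0928, 0.2227]
contact_force: [0.2, 2.1, -4.5]
ee_pos: [0.4922, -0.099, 0.2227]
contact_force: [0.9, 4.1, -4.6]
ee_pos: [0.4927, -0.1027, 0.223]
contact_force: [3.0, 5.1, -4.7]
```

```bash
for i in 1; do python3 -m pendant '[{"dx":0,"dy":0.003,"dz":0,"turn":0}]'|grep -E "ee|contact"; python3 -m pendant '[{"dx":0,"dy":0.003,"dz":0,"turn":0}]'|grep -E "ee|contact";python3 -m pendant '[{"dx":0,"dy":0.003,"dz":0,"turn":0}]'|grep -E "ee|contact";done
```

```text
ee_pos: [0.4931, -0.1054, 0.2232]
contact_force: [3.2, 6.6, -5.1]
ee_pos: [0.4934, -0.108, 0.2233]
contact_force: [5.1, 9.2, -5.5]
ee_pos: [0.4931, -0.1096, 0.2232]
contact_force: [0.6, 27.1, -0.6]
```

```bash
python3 -m pendant '[{"dx":0,"dy":-0.015,"dz":0,"turn":0},{"dx":0,"dy":0,"dz":0,"turn":0}]'|grep -E "ee|contact"; python3 -m pendant '[{"dx":0,"dy":0.008,"dz":0,"turn":0},{"dx":0,"dy":0.007,"dz":0,"turn":0}]'|grep -E "ee|contact"; python3 -m pendant '[{"dx":0,"dy":-0.02,"dz":0,"turn":0},{"dx":0,"dy":-0.02,"dz":0,"turn":0},{"dx":0,"dy":0,"dz":0,"turn":0},{"dx":0,"dy":0,"dz":0,"turn":0}]'|grep -E "ee|contact"
python3 - <<'E'
from h import *
T=shot('top',3);cv2.imwrite('T5.png',T['color'])
go([*wl((-92,123.5)),.058],87.75)
I=T['color'].astype(float)
# nose end of the wedge: orange mask extent
hsv=cv2.cvtColor(T['color'],cv2.COLOR_BGR2HSV);m=((hsv[...,0]<22)&(hsv[...,1]>70)).astype(np.uint8);m[:185]=0;m[206:]=0;m[:,:285]=0;m[:,345:]=0
xs=np.where(m.any(0))[0];print(xs.min(),xs.max())
for f in('T4.png','T5.png'):
    J=cv2.imread(f);h=cv2.cvtColor(J,cv2.COLOR_BGR2HSV);m=((h[...,0]<22)&(h[...,1]>70)).astype(float);m[:185]=0;m[206:]=0;m[:,:290]=0;m[:,345:]=0
    print(f,m.sum(0)[20+270:345].astype(int))
E
```

```text
ee_pos: [0.4917, -0.0964, 0.2225]
contact_force: [0.2, -0.5, -4.8]
ee_pos: [0.4904, -0.1104, 0.2221]
contact_force: [-6.5, 40.3, 2.6]
ee_pos: [0.493, -0.0725, 0.2227]
contact_force: [-0.1, 0.3, -4.3]
grasp [ 0.493  -0.0725  0.0592] turn -0.1 then d(mm) [-1.   7.   1.2] F [ 0.2  0.3 -4.4] w 0.0215 gf 60.0 t 37.625
285 332
T4.png [ 9 11 11 11  7 10 11 10  9  9  9  9  9  9  9  9  9  8  6  8  7  6  7  7
  6  7  7  6  6  5  6  5  5  0  0  0  0  0  0  0  0  0  0  0  0  0  0  0
  0  0  0  0  0  0  0]
T5.png [20 20 19 17 20 16 16 17 13 11  4  4  4  6  6  5  8 11 10 10 10 10  9  9
  7  7  7  7  8  6  7  7  6  7  5  6  6  7  5  5  4  5  6  0  0  0  0  0
  0  0  0  0  0  0  0]
```

```bash
python3 -m pendant '[{"dx":0,"dy":-0.02,"dz":-0.03,"turn":0},{"dx":-0.02,"dy":-0.02,"dz":-0.05,"turn":0},{"dx":-0.025,"dy":-0.03,"dz":-0.04,"turn":0},{"dx":-0.025,"dy":-0.05,"dz":-0.01,"turn":0},{"dx":0,"dy":-0.057,"dz":0,"turn":0}]' >/dev/null; python3 -m pendant '[{"dx":0,"dy":-0.058,"dz":0,"turn":0},{"dx":0.015,"dy":-0.058,"dz":0,"turn":0},{"dx":0.015,"dy":-0.058,"dz":0,"turn":0},{"dx":0.015,"dy":-0.058,"dz":0,"turn":2.1},{"dx":0,"dy":0,"dz":0,"turn":0}]'|grep -E "ee|contact"
python3 - <<'E'
from h import *
go([.505,.422,.10],85.6)
E
```

```text
ee_pos: [0.4854, 0.3413, 0.3514]
contact_force: [-0.4, -0.3, -3.6]
grasp [0.4855 0.3413 0.1879] turn 0.16 then d(mm) [ 13.3 -81.9  87.9] F [-0.4 -0.3 -3.6] w 0.0213 gf 60.0 t 38.875
```

```bash
python3 -m pendant '[{"dx":0.007,"dy":-0.041,"dz":0,"turn":0},{"dx":0.006,"dy":-0.041,"dz":0.03,"turn":0},{"dx":0,"dy":0,"dz":0.055,"turn":0},{"dx":0,"dy":0,"dz":0,"turn":0},{"dx":0,"dy":0,"dz":0,"turn":0}]'|grep -E "ee|contact"
python3 - <<'E'
from h import *
go([.505,.422,.032],85.6)
T=shot('top');S=shot('side');p=np.hstack([cv2.resize(T['color'][150:260,70:150],(290,400),interpolation=cv2.INTER_CUBIC),cv2.resize(S['color'][220:330,120:250],(472,400),interpolation=cv2.INTER_CUBIC)]);cv2.imwrite('pics/h3.png',p)
E
```

```text
ee_pos: [0.5045, 0.4184, 0.2696]
contact_force: [0.3, 0.0, -4.1]
grasp [0.5049 0.4186 0.1061] turn 0.02 then d(mm) [-0.3 -3.3 74.1] F [ 0.3  0.  -4.1] w 0.0212 gf 60.0 t 39.5
```

View pics/h3.png

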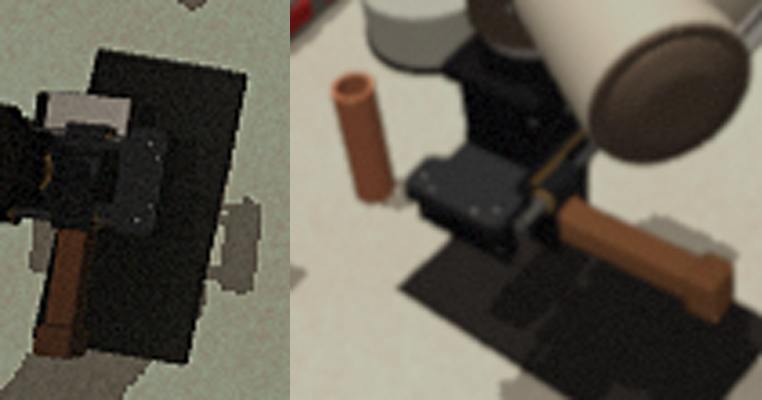

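```bash
python3 -m pendant '[{"dx":0,"dy":0,"dz":0.04,"turn":0},{"dx":0,"dy":0,"dz":0.033,"turn":0},{"dx":0,"dy":0,"dz":0,"turn":0}]'|grep -E "ee|contact"; python3 -m pendant '[{"dx":0,"dy":0,"dz":0.003,"turn":0},{"dx":0,"dy":0,"dz":0,"turn":0},{"dx":0,"dy":0,"dz":0,"turn":0}]'|grep -E "ee|contact"
```

```text
ee_pos: [0.5036, 0.4181, 0.1945]
contact_force: [0.1, 0.0, -4.6]
ee_pos: [0.5039, 0.419, 0.1932]
contact_force: [0.3, -0.1, -4.6]
```

```bash
python3 -c "
from h import *
print(observe()['joints'].round(2));T=shot('top');S=shot('side')
print('handle post check',wl((-56,-80)))"
```

```text
[ 0.94  0.64 -0.15  0.   -0.79  0.55]
handle post check [ 0.51970239 -0.28423977]
```

```bash
python3 -m pendant '[{"dx":0,"dy":0,"dz":0.002,"turn":0},{"dx":0,"dy":0,"dz":0,"turn":0},{"dx":0,"dy":0,"dz":0,"turn":0}]'|grep -E "ee|contact"; python3 -m pendant '[{"dx":0,"dy":0,"dz":0,"turn":0},{"dx":0,"dy":0,"dz":0,"turn":0},{"dx":0,"dy":0,"dz":0,"turn":0}]' 0.06|grep -E "ee|wid|contact"; python3 -m pendant '[{"dx":0,"dy":0,"dz":-0.04,"turn":0},{"dx":0,"dy":0,"dz":-0.05,"turn":0},{"dx":0,"dy":0,"dz":-0.06,"turn":0},{"dx":-0.025,"dy":0.05,"dz":-0.03,"turn":0},{"dx":-0.025,"dy":0.055,"dz":0,"turn":0}]' >/dev/null; python3 -m pendant '[{"dx":-0.015,"dy":0.058,"dz":0,"turn":0},{"dx":-0.015,"dy":0.058,"dz":0,"turn":0},{"dx":0,"dy":0.06,"dz":0,"turn":0},{"dx":0,"dy":0.06,"dz":0,"turn":0},{"dx":0,"dy":0.06,"dz":0,"turn":0}]' |grep -E "clock|ee"
python3 - <<'E'
from h import *
T=shot('top',4);S=shot('side',4);cv2.imwrite('T6.png',T['color']);cv2.imwrite('S6.png',S['color'])
a=cv2.resize(T['color'][150:215,285:347],None,fx=7,fy=7,interpolation=cv2.INTER_CUBIC)
b=cv2.resize(S['color'][145:195,222:272],None,fx=7,fy=7,interpolation=cv2.INTER_CUBIC)
p=np.zeros((455,790,3),np.uint8);p[:,:434]=a;p[:350,437:787]=b;
e=cv2.resize(T['color'][150:260,70:150],(76,104));p[351:455,437:513]=e;cv2.imwrite('pics/r.png',p)
E
```

```text
ee_pos: [0.5037, 0.419, 0.1914]
contact_force: [-3.6, -1.3, 5.2]
ee_pos: [0.5038, 0.4189, 0.1896]
contact_force: [0.4, 0.2, -0.9]
grip_width: 0.0438
clock: 42.45
ee_pos: [0.3931, 0.024, 0.3697]
```

View pics/r.png

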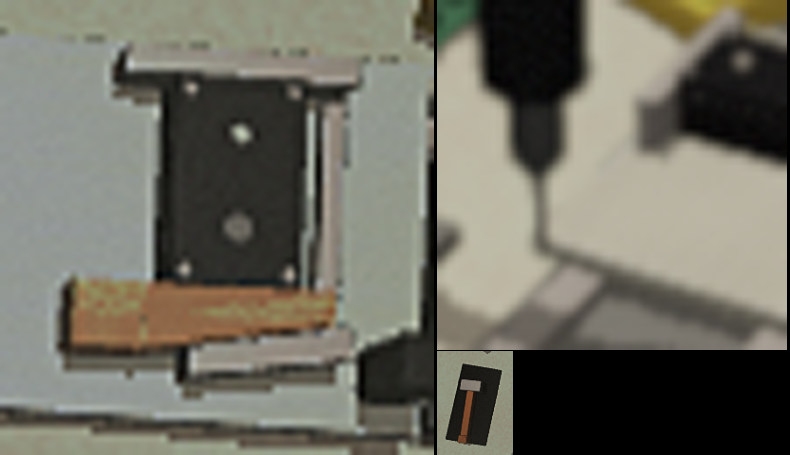

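```bash
python3 - <<'E'
from h import *
T=shot('top');S=shot('side');S6=S
P=onz(S,(236.6,179.7),.08);print('tip',P,sl(P))
D=onz(T,(319,168.6),.07);print('dot',D,sl(D))
go([.50,-.284,.15],87.75)
E
python3 -m pendant '[{"dx":0.01,"dy":0.06,"dz":0,"turn":-2.1},{"dx":0.015,"dy":0.06,"dz":0,"turn":0},{"dx":0.02,"dy":0.056,"dz":0,"turn":0},{"dx":0.02,"dy":0.056,"dz":0,"turn":0},{"dx":0.02,"dy":0.056,"dz":0,"turn":0}]' 0.06 30 |grep -E clock
python3 -c "
from h import *
go([.5197,-.2842,.14],87.75)"
```

```text
tip [ 0.62560033 -0.01361704  0.08      ] [ 39.19169768 194.57163056]
dot [ 0.61781809 -0.22134376  0.07      ] [ 39.5707747  -13.30046855]
grasp [0.3939 0.0267 0.2057] turn -2.01 then d(mm) [118.2 306.3  55.7] F [-0.9 -0.2  0.8] w 0.0602 gf 0.0 t 42.95
clock: 43.58
grasp [ 0.4661 -0.267   0.2056] turn 0.06 then d(mm) [54.2 15.1 65.6] F [1.4 0.6 0.1] w 0.0603 gf 0.0 t 43.575
```

```bash
python3 -m pendant '[{"dx":0.027,"dy":0.007,"dz":0.03,"turn":0},{"dx":0.027,"dy":0.008,"dz":0.035,"turn":0},{"dx":0,"dy":0,"dz":0,"turn":0},{"dx":0,"dy":0,"dz":0,"turn":0}]' |grep -E 'clock|ee'
python3 - <<'E'
from h import *
go([.5197,-.2842,.085],87.75)
S=shot('side');T=shot('top');p=np.hstack([cv2.resize(T['color'][150:215,300:365],(390,390),interpolation=cv2.INTER_CUBIC),cv2.resize(S['color'][120:185,250:315],(390,390),interpolation=cv2.INTER_CUBIC)]);cv2.imwrite('pics/k.png',p)
E
```

```text
clock: 44.08
ee_pos: [0.5187, -0.2822, 0.3045]
grasp [ 0.5187 -0.2823  0.141 ] turn 0.05 then d(mm) [ 1.1  1.9 56. ] F [ 0.6 -0.6  0.3] w 0.0601 gf 0.0 t 44.075
```

View pics/k.png

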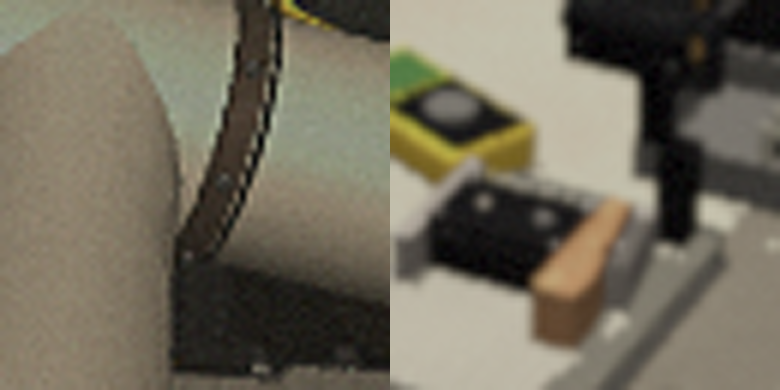

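```bash
python3 -m pendant '[{"dx":0.001,"dy":0.002,"dz":0.03,"turn":0},{"dx":0,"dy":0,"dz":0.026,"turn":0},{"dx":0,"dy":0,"dz":0,"turn":0}]' |grep -E 'contact|ee'; python3 -m pendant '[{"dx":0,"dy":0,"dz":0,"turn":0},{"dx":0,"dy":0,"dz":0,"turn":0},{"dx":0,"dy":0,"dz":0,"turn":0},{"dx":0,"dy":0,"dz":0,"turn":0}]' 0.01 20
python3 - <<'E'
from h import *
a=observe()['ee_pos'][:2];c=sl(a);print(c);go([*wl(c+[0,200]),.085],87.75)
E
```

```text
ee_pos: [0.519, -0.2845, 0.2487]
contact_force: [0.9, -0.5, 0.4]
clock: 45.05
ee_pos: [0.5193, -0.2854, 0.2489]
tcp_rot: [3.14, -0.062, 0.001]
contact_force: [-1.8, -4.7, 1.4]
grip_width: 0.028
grasp_force: 2.1
[-56.36016188 -81.17791825]
grasp [ 0.5194 -0.2856  0.0854] turn -0.01 then d(mm) [-1.000e-01 -2.002e+02  1.000e-01] F [-1.8 -4.7  1.4] w 0.028 gf 2.1 t 45.05
```

```bash
python3 -m pendant '[{"dx":0,"dy":0,"dz":0,"turn":0},{"dx":0,"dy":0,"dz":0,"turn":0},{"dx":0,"dy":-0.01,"dz":0,"turn":0},{"dx":0,"dy":-0.02,"dz":0,"turn":0},{"dx":0,"dy":-0.02,"dz":0,"turn":0}]'; python3 -m pendant '[{"dx":0,"dy":-0.025,"dz":0,"turn":0},{"dx":0,"dy":-0.025,"dz":0,"turn":0},{"dx":0,"dy":-0.025,"dz":0,"turn":0},{"dx":0,"dy":-0.025,"dz":0,"turn":0},{"dx":0,"dy":-0.02,"dz":0,"turn":0}]'
```

```text
clock: 45.68
ee_pos: [0.5214, -0.2351, 0.2489]
tcp_rot: [3.14, -0.063, 0.002]
contact_force: [-0.4, -6.0, 3.2]
grip_width: 0.0238
grasp_force: 20.0
clock: 46.3
ee_pos: [0.5264, -0.1144, 0.2489]
tcp_rot: [3.14, -0.062, 0.002]
contact_force: [0.3, -5.1, 2.2]
grip_width: 0.0238
grasp_force: 20.0
```

```bash
python3 -m pendant '[{"dx":0,"dy":-0.015,"dz":0,"turn":0},{"dx":0,"dy":-0.015,"dz":0,"turn":0},{"dx":0,"dy":0,"dz":0,"turn":0},{"dx":0,"dy":0,"dz":0,"turn":0}]'|grep -E 'ee|contact'
python3 - <<'E'
from h import *
S=shot('side',4);cv2.imwrite('S7.png',S['color'])
p=proj(S,[.6256,-.02,.07]);print(p)
a=cv2.resize(S['color'][150:200,205:265],None,fx=12,fy=12,interpolation=cv2.INTER_CUBIC);cv2.imwrite('pics/d1.png',a)
E
```

```text
ee_pos: [0.5277, -0.0837, 0.2489]
contact_force: [-0.2, 3.9, 6.0]
[237.62447118 181.16250105]
```

View pics/d1.png

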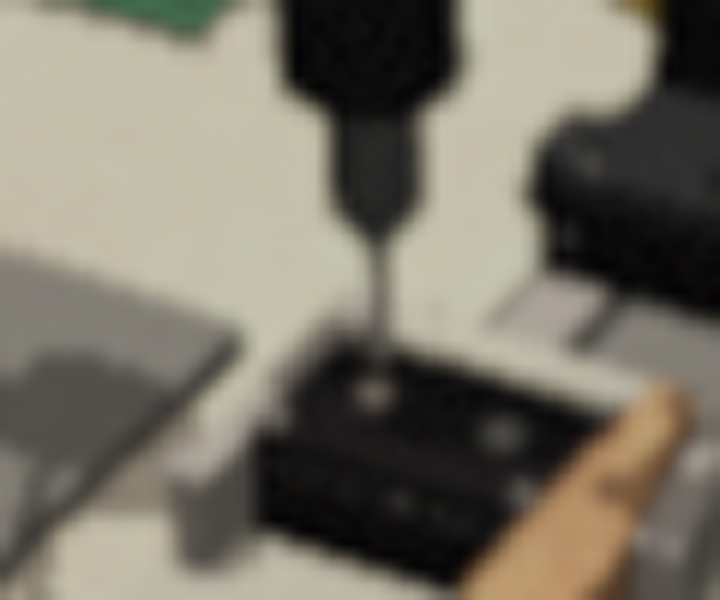

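```bash
python3 - <<'E'
from h import *
S=shot('side');T=shot('top');S6=cv2.imread('S6.png').astype(float);S7=cv2.imread('S7.png').astype(float)
g=S7.min(2)[178:187,231:241];w=np.clip(g-75,0,None);yy,xx=np.mgrid[178:187,231:241]
k=(np.abs(xx-235.7)<3.2)&(np.abs(yy-182.4)<2.6);w=w*k;d=((w*xx).sum()/w.sum(),(w*yy).sum()/w.sum());print('dot px',d)
# tip in S6 (light background): bit column and end row
for f,I in(('S6',S6),('S7',S7)):
    print(f);print(I.mean(2)[170:185,231:243].astype(int))
D=onz(S,d,.07)
for t in[(236.6,179.7),(236.3,180.2),(236.2,179.2)]:
    P=onz(S,t,.08);print('tip',P.round(4),'dot',D.round(4),'tip-dot in sled',(sl(P)-sl(D)).round(1))
E
```

```text
dot px (np.float64(236.0), np.float64(182.0))
S6
[[181 181 177 156 112  76 114 161 178 180 180 179]
 [181 182 181 171 138  97 130 173 180 180 179 178]
 [181 180 181 175 148 106 133 174 180 179 178 176]
 [180 180 181 178 160 112 132 174 180 178 176 175]
 [179 179 181 181 166 117 131 169 174 175 175 174]
 [180 179 180 181 167 116 126 165 172 174 174 174]
 [180 180 180 181 168 117 125 166 174 174 174 174]
 [180 180 181 181 164 113 124 168 175 174 173 174]
 [180 180 181 177 154 105 120 163 174 175 174 174]
 [180 180 181 175 148 101 103 141 160 169 171 173]
 [180 180 180 175 153 112  93 110 125 137 146 161]
 [179 179 179 177 167 143 123 113  99  97 108 126]
 [178 179 180 180 177 170 161 143 110  99 102 100]
 [178 179 179 179 180 177 166 140 122 135 136 122]
 [177 178 179 179 178 170 149 131 141 154 153 146]]
S7
[[188 189 183 163 117  80 121 168 184 187 187 186]
 [188 188 188 178 144 102 137 180 187 186 187 187]
 [187 188 187 181 154 110 139 181 188 186 187 187]
 [187 187 184 180 159 116 140 181 188 187 187 187]
 [185 181 174 170 155 114 138 180 187 186 185 187]
 [179 168 160 159 145 110 134 175 184 182 178 184]
 [159 139 134 138 127 103 132 172 183 181 179 183]
 [130 107  99 103  96  91 123 162 176 180 180 183]
 [104  79  61  62  64  78  95 121 144 159 166 175]
 [ 79  51  30  30  44  63  62  62  83 108 121 136]
 [ 49  24  13  18  29  43  35  21  31  46  55  71]
 [ 30  18  18  27  47  53  38  19  15  14  17  22]
 [ 23  24  24  48  80  86  60  26  17  14  16  16]
 [ 25  26  27  44  70  76  51  23  18  15  16  10]
 [ 26  27  29  33  41  42  27  18  15  17  17  17]]
tip [ 0.6256 -0.0136  0.08  ] dot [ 0.6281 -0.0135  0.07  ] tip-dot in sled [-2.5 -0.2]
tip [ 0.6251 -0.0107  0.08  ] dot [ 0.6281 -0.0135  0.07  ] tip-dot in sled [-3.1  2.7]
tip [ 0.6281 -0.0155  0.08  ] dot [ 0.6281 -0.0135  0.07  ] tip-dot in sled [ 0.1 -2. ]
```

```bash
python3 -m pendant '[{"dx":0,"dy":0.02,"dz":0,"turn":0},{"dx":0,"dy":0.025,"dz":0,"turn":0},{"dx":0,"dy":0.025,"dz":0,"turn":0},{"dx":0,"dy":0.025,"dz":0,"turn":0},{"dx":0,"dy":0.015,"dz":0,"turn":0}]' >/dev/null; python3 -m pendant '[{"dx":0,"dy":0,"dz":0,"turn":0},{"dx":0,"dy":0,"dz":0,"turn":0}]'|grep -E 'ee|contact'
python3 - <<'E'
from h import *
S=shot('side',6);T=shot('top',4);cv2.imwrite('S8.png',S['color']);I=S['color'].astype(float).mean(2);cv2.imwrite('T8.png',T['color'])
print(I[168:188,230:243].astype(int)); print(sl(observe()['ee_pos'][:2]))
E
```

```text
ee_pos: [0.5231, -0.1951, 0.2489]
contact_force: [-0.1, -3.7, 4.8]
[[186 182 163 123  72  41  35  40  71 120 159 166 153]
 [186 186 183 164 124  73  44  66 115 151 165 161 138]
 [187 188 188 183 163 118  73 101 149 164 161 145 111]
 [187 188 188 188 178 145  97 114 155 159 144 115  78]
 [186 187 187 187 182 155 105 100 128 132 111  84  64]
 [186 187 187 188 186 167 110  82  93  96  82  71  63]
 [186 186 187 187 188 174 116  75  79  79  73  71  62]
 [186 186 186 188 188 175 117  76  79  77  73  70  62]
 [186 186 187 188 188 176 118  78  79  77  73  70  63]
 [186 187 187 188 188 173 116  80  80  78  72  74  79]
 [186 187 187 188 185 167 115  84  80  78  78  91 111]
 [187 187 187 185 180 168 133 113 102  96  96 115 141]
 [187 186 184 181 179 176 164 157 149 140 132 143 165]
 [187 185 181 180 180 180 178 177 174 171 166 169 178]
 [184 184 182 181 181 180 181 181 181 181 180 179 181]
 [174 176 177 176 177 181 182 182 182 182 182 182 182]
 [149 150 152 152 159 174 179 182 183 182 182 183 182]
 [127 126 126 127 135 150 162 175 178 179 183 184 183]
 [121 120 120 121 123 128 136 150 154 161 176 179 178]
 [120 121 122 122 123 123 124 128 129 136 150 154 154]]
[-56.1180133    9.45812029]
```

```bash
python3 -m pendant '[{"dx":0,"dy":0.02,"dz":0,"turn":0},{"dx":0,"dy":0.015,"dz":0,"turn":0},{"dx":0,"dy":0,"dz":0,"turn":0},{"dx":0,"dy":0,"dz":0,"turn":0}]'|grep -E 'ee|contact'
python3 - <<'E'
from h import *
S=shot('side',6);I=S['color'].astype(float).mean(2);cv2.imwrite('S9.png',S['color'])
print(I[170:186,230:243].astype(int))
W=np.clip(I[168:186,233:240].max(1,keepdims=True)-I[168:186,233:240],0,None)
print(((W*np.arange(233,240)).sum(1)/W.sum(1)).round(2),W.sum(1).round(0))
for px in[(235.6,182.45)]:print('dotS',onz(S,px,.07),sl(onz(S,px,.07)))
E
```

```text
ee_pos: [0.5216, -0.23, 0.2489]
contact_force: [-1.3, -3.7, 5.7]
[[186 187 187 182 162 117  80 120 167 184 186 172 116]
 [187 187 188 187 177 143 102 136 179 187 186 173 118]
 [186 187 187 187 181 154 111 139 181 188 185 172 117]
 [186 186 186 187 185 165 118 138 180 186 183 168 117]
 [185 185 186 187 188 172 122 136 175 180 180 169 133]
 [185 185 186 187 188 173 122 131 170 178 180 176 163]
 [185 185 186 187 187 173 122 131 171 180 180 179 178]
 [185 186 186 187 187 172 118 130 173 180 179 179 180]
 [185 186 187 187 184 166 118 130 172 180 180 180 181]
 [186 186 186 185 180 167 136 146 174 181 180 181 181]
 [186 185 184 180 179 176 165 168 178 181 181 182 182]
 [186 185 182 180 180 180 178 180 181 181 182 183 182]
 [184 183 182 181 181 180 181 181 181 182 183 183 181]
 [173 176 177 176 177 181 182 182 182 183 183 182 182]
 [149 150 151 152 159 174 179 182 183 183 183 183 183]
 [126 125 126 127 134 150 161 175 178 180 183 183 183]]
[235.79 235.87 235.93 236.01 236.08 236.27 236.51 236.62 236.59 236.55
 236.47 236.35 236.13 235.26 235.29 234.22 233.86 234.22] [426. 392. 276. 198. 173. 150. 154. 165. 160. 164. 174. 125.  40.   8.
   8.  18.  70. 153.]
dotS [ 0.62810997 -0.01068102  0.07      ] [ 41.58414031 197.60391238]
```

```bash
python3 - <<'E'
from h import *
S=shot('side');T=shot('top')
def cen(I,p,r=2.5,bg=None):
    x,y=p
    for _ in range(5):
        yy,xx=np.mgrid[int(y)-4:int(y)+6,int(x)-4:int(x)+6];w=I[yy,xx]-35.;w=np.clip(w,0,None)*(((xx-x)**2+(yy-y)**2)<r*r);x,y=(w*xx).sum()/w.sum(),(w*yy).sum()/w.sum()
    return x,y
for f,ey,tr in(('S6',None,0),('S9',-.2300,None),('S8',-.1951,None),('S7',-.0837,None)):
    I=cv2.imread(f+'.png').astype(float).min(2);tr=0 if ey is None else (ey+.2854)*1000
    g=wl((40,-13.3+tr));p=proj(S,[*g,.07]);c=cen(I,p);P=onz(S,c,.07);print(f,'tr',round(tr,1),'pred',p.round(2),'meas',np.round(c,2),'sled',sl(P).round(1))
for f,tr in(('T6',0),('T8',90.3)):
    I=cv2.imread(f+'.png').astype(float).min(2);p=proj(T,[*wl((40,-13.3+tr)),.07]);c=cen(I,p,3);print(f,p.round(2),np.round(c,2),sl(onz(T,c,.07)).round(1))
E
```

```text
S6 tr 0 pred [265.9  152.65] meas [265.18 153.15] sled [40.7 -9.1]
S9 tr 55.4 pred [258.61 159.95] meas [257.14 161.04] sled [41.2 50.7]
S8 tr 90.3 pred [253.82 164.75] meas [252.36 165.82] sled [41.2 85.3]
S7 tr 201.7 pred [237.45 181.15] meas [235.66 182.28] sled [ 41.9 196.7]
T6 [319.01 168.46] [319.02 168.61] [ 39.6 -13.3]
T8 [288.53 166.38] [292.43 166.76] [39.6 65.5]
```

```bash
python3 - <<'E'
from h import *
S=shot('side');I=cv2.imread('S9.png').astype(float).mean(2)
for z in(.07,.08,.1,.12,.14):print(z,proj(S,[.6256,-.0145,z]).round(2))
for r in range(140,180,2):
    v=I[r,222:252]; 
    m=v<118; xs=np.where(m)[0]
    if len(xs):
        a,b=xs[0],xs[-1]; k=xs[np.abs(xs-14)<10]; a,b=k[0],k[-1]
        L=222+a-1+(v[a-1]-118)/(v[a-1]-v[a]); R=222+b+(118-v[b])/(v[b+1]-v[b]); print(r,round(L,2),round(R,2),'c',round((L+R)/2,2))
E
```

```text
0.07 [236.83 182.04]
0.08 [236.73 179.56]
0.1 [236.53 174.54]
0.12 [236.33 169.45]
0.14 [236.13 164.26]
140 223.14 253.36 c 238.25
142 222.13 244.42 c 233.28
144 221.51 242.96 c 232.24
146 224.32 242.94 c 233.63
148 223.82 242.93 c 233.38
150 227.03 242.93 c 234.98
152 227.39 242.95 c 235.17
154 227.45 243.3 c 235.37
156 227.76 242.93 c 235.34
158 229.39 241.21 c 235.3
160 231.56 239.73 c 235.65
162 231.76 239.8 c 235.78
164 231.76 239.81 c 235.79
166 232.02 239.75 c 235.88
168 233.08 243.02 c 238.05
170 234.98 234.0 c 234.49
172 235.84 278.75 c 257.3
174 242.65 246.19 c 244.42Traceback (most recent call last):
  File "<stdin>", line 8, in <module>
IndexError: index 0 is out of bounds for axis 0 with size 0
```

```bash
python3 - <<'E'
from h import *
T=shot('top');I=cv2.imread('T6.png').astype(float).mean(2)
for r in range(134,168,3):
    print(r,I[r,236:272].astype(int))
E
```

```text
134 [87 85 89 87 91 94 94 50 55 59 39 49 40 30 36 38 34 35 33 35 38 43 74 80
 38 55 54 56 55 47 96 87 86 87 86 87]
137 [36 37 30 26 29 27 33 30 30 38 39 40 41 39 37 39 38 37 35 39 36 41 37 37
 32 43 58 53 50 93 97 93 91 88 89 89]
140 [ 88  78  78  78  79 157  50  30  39  40  39  39  39  40  41  37  40  37
  41  38  40  41  37  36  40  42  27  45  89  84  76  79  81  58  56  55]
143 [ 72 148 139 141 151  67  19  36  40  39  39  41  40  40  39  42  42  40
  42  40  42  40  39  41  42  43  40  19  85 151 141 143 142 140 140 138]
146 [138 139 139 141 152  45  22  38  42  41  41  41  43  40  43  42  42  42
  42  42  41  43  43  41  40  41  31  15 133 145 144 139 141 142 139 138]
149 [140 142 138 139 150  72  19  26  34  45  43  42  43  45  44  41  42  41
  44  40  43  44  43  42  42  38  18  81 155 139 142 142 138 135 137 138]
152 [144 140 137 138 140 156  13  35  28  26  28  38  43  45  46  47  43  43
  44  46  45  39  36  31  24  32  30 157 145 143 134 135 140 138 140 141]
155 [ 89  84  90  86 109 117  14  25  26  30  41  37  33  28  24  28  29  26
  27  29  28  37  40  34  26  12 161 149 142 141 141 139 141 144 141 137]
158 [ 99 102  78  59  52  78  31  21  28  27  29  26  27  27  29  30  28  29
  29  29  29  28  27  31  22  64  92  87  85  84  81  82  89  88  83  76]
161 [137 137 136 135 138 136 144 146  12  23  27  29  27  28  26  31  26  31
  26  31  28  29  27  18  44 155 141 140 137 141 141 137 138 144 144 101]
164 [149 151 152 153 152 147 144 146 149 146 149  61  13  21  26  27  26  27
  24  22  38  82  78  77  67 146 136 137 136 134 138 137 135 138 142  36]
167 [86 92 83 83 84 86 83 84 86 85 84 85 89 46 52 55 57 54 56 52 51 50 48 45
 40 53 44 46 48 51 52 56 60 66 72 29]
```

```bash
python3 - <<'E'
from h import *
T=shot('top')
for z in(.26,.28,.30): P=onz(T,(252.45,145),z);print(z,P.round(4),sl(P).round(1))
for z in(.17,): P=onz(T,(251.9,159),z);print(z,P.round(4),sl(P).round(1))
E
```

```text
0.26 [ 0.6332 -0.0207  0.26  ] [ 47.1 187.8]
0.28 [ 0.628  -0.0205  0.28  ] [ 41.9 187.8]
0.3 [ 0.6228 -0.0202  0.3   ] [ 36.6 187.9]
0.17 [ 0.6187 -0.0214  0.17  ] [ 32.6 186.5]
```

```bash
python3 -m pendant '[{"dx":0,"dy":-0.02,"dz":0,"turn":0},{"dx":0,"dy":-0.025,"dz":0,"turn":0},{"dx":0,"dy":-0.025,"dz":0,"turn":0},{"dx":0,"dy":-0.025,"dz":0,"turn":0},{"dx":0,"dy":-0.025,"dz":0,"turn":0}]'>/dev/null; python3 -m pendant '[{"dx":0,"dy":-0.015,"dz":0,"turn":0},{"dx":0,"dy":-0.007,"dz":0,"turn":0},{"dx":0,"dy":0,"dz":0,"turn":0},{"dx":0,"dy":0,"dz":0,"turn":0},{"dx":0,"dy":0,"dz":0,"turn":0}]'|grep -E 'ee|contact'
cat > dot.py <<'E'
from h import *
S=shot('side',4);I=S['color'].astype(float).min(2);x,y=235.66+.67,181.6
for _ in range(5):
    yy,xx=np.mgrid[int(y)-4:int(y)+6,int(x)-4:int(x)+6];w=np.clip(I[yy,xx]-35.,0,None)*(((xx-x)**2+(yy-y)**2)<6.25);x,y=(w*xx).sum()/w.sum(),(w*yy).sum()/w.sum()
P=onz(S,(x,y),.07);print((round(x,2),round(y,2)),sl(P).round(1),observe()['ee_pos'].round(4));print(I[176:188,231:243].astype(int))
E
python3 dot.py
```

```text
ee_pos: [0.5276, -0.087, 0.2488]
contact_force: [1.0, 4.0, 6.4]
(np.float64(236.36), np.float64(181.64)) [ 41.7 192.5] [ 0.5276 -0.087   0.2488]
[[147 129 121 118 106  83  98 140 163 168 170 170]
 [120  98  84  75  72  75  89 119 144 153 163 166]
 [ 96  72  49  41  52  70  73  76  97 110 126 139]
 [ 74  47  26  22  39  59  53  36  41  52  69  87]
 [ 47  24  16  17  31  46  43  22  15  16  26  36]
 [ 29  14  15  19  35  61  61  34  15  15  15  13]
 [ 24  22  18  21  45  70  66  34  16  15  16  16]
 [ 24  26  23  25  36  52  44  25  17  16  16  14]
 [ 26  26  26  25  27  27  23  13  14  15  18  16]
 [ 24  25  26  27  25  22  18  16  14  17  15  15]
 [ 22  24  24  26  25  26  22  22  19  18  20  17]
 [ 17  17  18  24  26  23  25  26  24  21  25  23]]
```

```bash
python3 -m pendant '[{"dx":0,"dy":0,"dz":0,"turn":0},{"dx":0,"dy":0,"dz":0,"turn":0},{"dx":0,"dy":0,"dz":0,"turn":0}]' 0.05|grep -E 'ee|wid|contact'; python3 -m pendant '[{"dx":0,"dy":0,"dz":-0.02,"turn":0},{"dx":0,"dy":0,"dz":-0.03,"turn":0},{"dx":-0.05,"dy":0.01,"dz":-0.03,"turn":0},{"dx":-0.055,"dy":0.02,"dz":0,"turn":0},{"dx":0,"dy":0.06,"dz":0,"turn":0}]'>/dev/null;python3 -m pendant '[{"dx":0,"dy":0.06,"dz":0,"turn":0},{"dx":0,"dy":0.06,"dz":0,"turn":0},{"dx":0,"dy":0.06,"dz":0,"turn":0},{"dx":0,"dy":0,"dz":0,"turn":0},{"dx":0,"dy":0,"dz":0,"turn":0}]'|grep -E 'clock|ee|contact'; python3 dot.py | head -1
python3 - <<'E'
from h import *
T=shot('top',2);S=shot('side',2)
p=np.hstack([T['color'][60:270,70:470],S['color'][110:320,120:330]]);p=cv2.resize(p,(796,273+0));q=cv2.resize(S['color'][150:200,205:265],(360,300),interpolation=cv2.INTER_CUBIC);r=cv2.resize(T['color'][150:215,235:315],(370,300),interpolation=cv2.INTER_CUBIC);o=np.zeros((575,796,3),np.uint8);o[:273]=p;o[274:574,:360]=q;o[274:574,365:735]=r;cv2.imwrite('pics/fin.png',o)
E
```

```text
ee_pos: [0.5266, -0.0881, 0.2476]
contact_force: [-1.1, -0.3, 0.7]
grip_width: 0.045
clock: 52.6
ee_pos: [0.4109, -0.3536, 0.3276]
contact_force: [-0.2, 0.4, -0.1]
(np.float64(236.35), np.float64(181.65)) [ 41.7 192.5] [ 0.4117 -0.3524  0.3285]
```

View pics/fin.png

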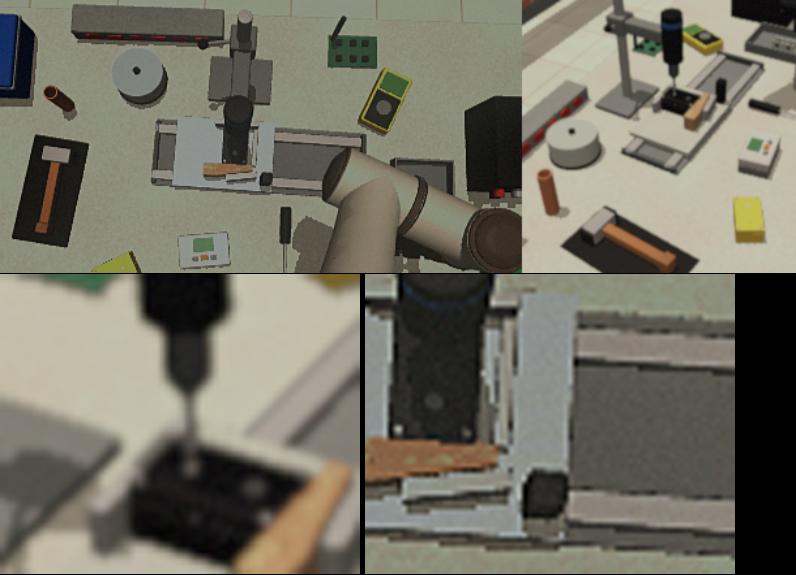

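```bash
python3 - <<'E'
from h import *
T=shot('top',4);I=T['color'].astype(float).mean(2);x,y=249.3,177.1
for _ in range(5):
    yy,xx=np.mgrid[int(y)-4:int(y)+6,int(x)-4:int(x)+6];w=np.clip(I[yy,xx]-50.,0,None)*(((xx-x)**2+(yy-y)**2)<7);x,y=(w*xx).sum()/w.sum(),(w*yy).sum()/w.sum()
print(x,y,onz(T,(x,y),.07),sl(onz(T,(x,y),.07)))
for r in(143,146,149,152):
    v=I[r,236:272];a=np.where(v<75)[0];print(r,a[0]+236,a[-1]+236)
E
```

```text
249.58152173913044 177.07065217391303 [ 0.58652667 -0.01721113  0.07      ] [  0.28927127 189.44628323]
143 236 263
146 241 263
149 241 262
152 242 262
```

```bash
python3 - <<'E'
from h import *
T=shot('top');I=cv2.imread('T5.png').astype(float).mean(2)
m=(I>115).astype(np.uint8);m[:186]=0;m[244:]=0;m[:,:373]=0;m[:,413:]=0
ys,xs=np.where(m);print(len(xs),xs.min(),xs.max(),ys.min(),ys.max(),onz(T,((xs.min()+xs.max())/2,(ys.min()+ys.max())/2),.035))
E
python3 -c "
from workcell import close_job
print(close_job())"
```

```text
84 388 395 206 228 [ 0.4828368  -0.44901143  0.035     ]
the job is handed in; nothing more can be done
None
```

The job is done and handed in, but no verdict came back: bracket in the tray, box wedged against the fence by hammer taps, hammer back on its mat, and the dot measured about 1–3 mm from under the drill tip (limit 3.5 mm).

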